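# Fetch the salt pot from the covered pot box

## Robot

A 6-joint arm with a two-finger parallel gripper is mounted at the origin on a cart in front of the work surface, level with it; the furniture and walls round the work are solid. World frame = base frame: x ahead of the robot, y to its left, z up, the work surface at z = 0. Lengths are in mm, angles in rad, forces in N, time in s.
With the tool pointing down it reaches from about 350 to 875 mm from the base axis. Payload 4.2 kg.
Tool frame: the origin (TCP) lies between the finger pads, 19 mm behind the fingertips; this is the grasp point; z points along the fingers, y is the line along which they close (so a half turn about z gives the same grasp; the last joint's range is limited). The gripper opens to 85 mm and grips with 20 to 120 N. Pads are 22 mm wide; open, the fingers measure 114 mm over their backs; the gripper's body (76 mm by 85 mm) begins 54 mm behind the grasp point. The pads swing forward as they close: fully open they stand 13 mm farther back than shut.
Start: joints at [-1.044, 0.385, 0.008, 0, -1.194, -0.259], TCP at [165.398, -602.696, 250.012] pointing down, gripper open.
Joint ranges: [-3.14, 3.14], [-1.21, 2.06], [-1.07, 1.41], [-3.16, 2.05], [-2.99, -0.16], [-3.1, 3.1]. Speed limits (rad/s): [2.79, 2.79, 3.14, 3.14, 3.14, 3.14].

## Interface

Orientations are given as a unit quaternion [x, y, z, w].
In Python, from bench import arm gives the robot as it stands.
- The arm moves only by the shell command python3 -m pendant 'ROWS'. ROWS is JSON, a list of rows, each a list of 7 numbers: the shift along the tool's x, y, z in m, then the turn, a rotation vector about the tool's x, y, z in degrees, then the finger opening in m, from 0 to 0.0854. In form: [[x, y, z, wx, wy, wz, fingers], ...]. A call has 1 to 12 rows; each row shifts and turns the commanded pose from where the row before left it, along the tool's axes as they then stand; what a row does not reach is not made up. A row lasts 1/10 s, in which the tool goes at most 50 mm and 8.59 degrees, less where a joint would pass 70% of its speed; a pose out of reach is approached as far as the arm can. A call is refused whole if a number of a shift passes 0.05 or a number of a turn 8.59, either way. A call with a gripper value outside its range is refused whole. The fingers move at their own pace and stop on an object; the grip force is fixed at half the most. Time passes only in rows, so rows that do not move let the fingers close. It gives the time, the measured TCP pose, the force, the opening and the grip force at its end, in the units of the state.
- arm.read_state(): the state, without advancing time (a new reading comes with each control period).
- arm.get_image(name): name is "scene" or "side" or "wrist"; returns a dict with "image" (420x560x3 uint8, red, green, blue), "fx", "fy", "cx", "cy" (pixels), "k1" (the pictures are not rectified: a ray, as slopes to the right and down, at radius r is drawn at 1 + k1 r^2 times it, then the intrinsics apply), "xyz" and "rotation" of the camera in the world. Camera axes: x right, y down, z forward; pixel columns grow to the right and rows downward; lengths in mm; the calibration is good to about 2 mm. A picture is of the moment at which its call begins. There is no depth.
- arm.job_done(): hands the job in; it is judged then, once.
The state is a dict: "clock": time; "joints": joint angles; "joint_vel": joint speeds; "joint_efforts": joint torques, N m; "position": TCP position; "ee_rot": TCP orientation; "contact_force": force on the tool from outside, world axes, zero at the start; "wrist_torque": the same for the moment, N m; "gripper_width": finger opening in mm; "grasp_force": force on a finger pad.
Only numpy, scipy, OpenCV 4.12 (cv2) and the standard library are available. Lean on these libraries where they do the work, as an engineer would, in place of code of your own. Each camera call takes 0.05 s, during which the arm holds its last target. There are 200 camera calls.

## Task

I need the salt: it is the pot of white salt in the black pot box, but two spice jars and the pepper mill stand where the box's clear cover has to slide out. Stand all three upright on the light wooden board, slide the cover open, set the salt pot upright in the middle of the small dark wooden tray, slide the cover fully shut again, and put each jar and the mill back upright exactly where it stood. Leave the pepper pot in its place in the box, and never tip any of these things over.

Things in the scene. Friction and masses are not known exactly. Their poses are not given: they have to be found in the camera images.
- jar_red: Spice jar with a red cap, round, upright, 45 mm diameter (cap 45 mm, glass 42 mm), 106 mm high; origin at the centre of its underside, z up. Loose, about 0.1 kg. It stands by the pot box; a similar jar at the far right corner is not meant.
- jar_black: Spice jar with a black cap and green label, round, upright, 44 mm diameter, 105 mm high; origin at the centre of its underside, z up. Loose, about 0.1 kg. It stands by the pot box; a similar jar at the far right corner is not meant.
- mill: Turned dark wooden pepper mill, round, upright, 160 mm high: foot 58 mm diameter, body to 115 mm, round head 50 mm diameter from 116 to 149 mm above the foot (grip it there, TCP at about 130 mm), small metal knob on top; origin at the centre of its underside, z up. Loose, about 0.2 kg.
- salt_pot: Cream ramekin filled with white salt, round, 66 mm diameter at the rim tapering to 60 mm at the foot, 38 mm high; origin at the centre of its underside. Starts upright in one of the box's two bays, under the clear cover. Loose, about 0.13 kg; takes a 20 to 40 N grip across its outside from above.
- pepper_pot: Cream ramekin with black pepper, same shape and size as the salt pot, in the box's other bay. It stays there.
- pot_box: Black box, 190 (its x) x 200 (its y) x 98 mm high, fixed; origin under its centre on the table. Its steel well spans x -88 to 88, y -94 to 54 mm, floor 34 mm above the table; a thin partition at x = 0, 64 mm high, parts two bays with a pot near x = -44 and 44, y = -24 mm. The jars and mill stand on the table about 60 mm beyond its +y end (robot's left), 85 mm apart along x, in any order.
- cover_grip (a point): Point in the black grip rib on top of the clear cover; moves with the cover. The rib is 80 mm long along the box's x, 14 mm thick along the box's y, 30 mm high (93 to 123 mm above the table); the point is at its middle, 110 mm above the table, at the box's y = 30 mm when shut. Pinch the rib from above across its thickness, tips just above the cover.
- cover (a joint): How far the clear cover (176 x 156 x 4 mm, 89 to 93 mm above the table) is slid along the box's +y, m: 0 shut, 0.145 fully open, hard stops at both. May start some mm ajar; stays where left; slides at about 2 N. Open, it sticks 105 mm out of the box's +y end, over where the jars stood. Only beyond about 0.13 is there room for fingers round a pot along y (well clear from y = -94 to 47 mm).
- side_board: Light wooden chopping board, 130 (x) x 280 (y) x 18 mm, fixed to the table; origin under its centre on the table, its top is 18 mm above. The side area: room for the two jars and the mill in a row along its y.
- tray: Small dark wooden serving tray with a cork floor, 120 (x) x 170 (y) mm, fixed to the table; origin under its centre on the table, floor 6 mm and rim 16 mm above the table, inside 108 x 158 mm.
Not all that is in view belongs to the job. Leave any purple or turquoise look-alike of the mill alone.

How it is judged:
By the outcome, as a careful person would: the job done as asked, in the order asked, and still so for the second after the job is handed in, with the robot touching nothing.
It also fails if it takes over 150 s, if anything falls off the work surface, if the arm or the gripper's body presses on something with over 40 N, if the wrist force passes 120 N, or if a joint passes its speed limit or range.

## Working session

There is one attempt and no reset: what is moved stays moved. The work goes in short steps, Python scripts to look and compute and a shell command to move; the robot and the scene stay as the last step left them, time stands still between calls to the robot, and variables do not carry over. Pictures are saved under pics/ and viewed, at most 14 in all, crops included, and the job is handed in when it is done.

```bash
ls; mkdir -p pics; python3 - <<'E'
from bench import arm
import cv2,json
s=arm.read_state();print(s)
for n in("scene","side"):
    d=arm.get_image(n);cv2.imwrite(f"pics/{n}0.png",d["image"][:,:,::-1])
    print(n,{k:v for k,v in d.items() if k!="image"})
E
```

```text
pics
{'clock': 0.0, 'joints': array([-1.04437962e+00,  3.85540664e-01,  6.62441216e-03, -5.24475849e-04,
       -1.19399338e+00, -2.58576862e-01]), 'joint_vel': array([ 0.00027589,  0.00085404,  0.00041409, -0.00106602,  0.00017342,
        0.00192452]), 'joint_efforts': array([ 7.12510282e-04, -3.92287982e+01,  1.88400793e+01,  4.18635160e+00,
       -4.59115603e-03, -1.41400159e-05]), 'position': array([ 165.27249275, -602.18457087,  248.92679787]), 'ee_rot': array([-1.33424023e-01,  9.91058451e-01,  1.06953103e-03, -1.78962004e-04]), 'contact_force': array([ 0.11761585, -0.60889878,  0.0531398 ]), 'wrist_torque': array([ 0.00462536, -0.02373332,  0.01598841]), 'grasp_force': 0.0, 'gripper_width': 85.37084262871379}
scene {'fx': 462.35967157586725, 'fy': 462.35967157586725, 'cx': 281.2285763158343, 'cy': 208.6778498988544, 'k1': 0.037524480810962206, 'xyz': array([-138.56176088,  374.32019682,  893.14296127]), 'rotation': array([-0.4676102 ,  0.80315079, -0.32377085,  0.17737516])}
side {'fx': 383.508910082741, 'fy': 383.508910082741, 'cx': 275.33734862989746, 'cy': 209.8043616651218, 'k1': -0.03673614480271827, 'xyz': array([ 341.76815785, -820.08486945,  490.69979793]), 'rotation': array([ 0.84555091, -0.09174415,  0.04615309, -0.52392419])}
```

View pics/scene0.png

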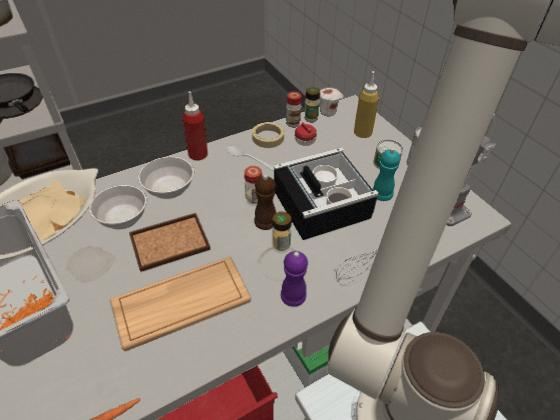

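View pics/side0.png

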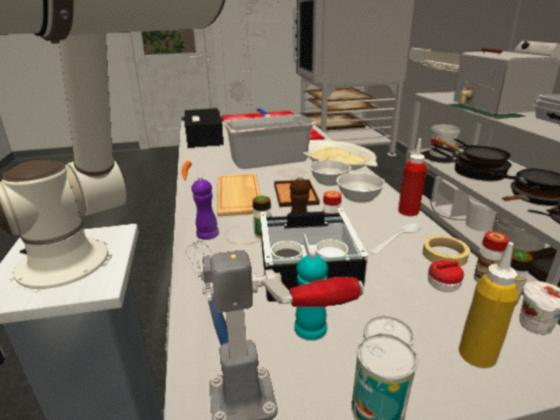

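Scene shows red jar (253,183), dark mill (265,205), black jar (281,232) in a row by the box (325,190). The similar jars at (293,108) and (313,103) are at the far right corner and not meant. The purple (295,275) and turquoise (387,175) mills are look-alikes. The board is at (180,300) and the tray at (170,242). I'll enlarge to confirm and measure.

```bash
cat > h.py <<'E'
import numpy as np,cv2
from scipy.spatial.transform import Rotation as R
from bench import arm
def snap(n,f=None):
    d=arm.get_image(n)
    if f: cv2.imwrite(f"pics/{f}.png",d["image"][:,:,::-1]); np.save(f"pics/{f}.npy",{k:d[k] for k in d if k!="image"},allow_pickle=True)
    return d
def ld(f): return np.load(f"pics/{f}.npy",allow_pickle=True).item()
def rot(d):
    r=np.asarray(d["rotation"]); return R.from_matrix(r) if r.shape==(3,3) else R.from_quat(r)
def ray(d,u,v):
    a=np.array([(u-d["cx"])/d["fx"],(v-d["cy"])/d["fy"]]); s=a.copy()
    for _ in range(20): s=a/(1+d["k1"]*(s@s))
    return rot(d).apply(np.r_[s,1])
def atz(d,u,v,z):
    r=ray(d,u,v); return d["xyz"]+r*(z-d["xyz"][2])/r[2]
def tri(*obs):
    A=np.zeros((3,3));b=np.zeros(3)
    for d,u,v in obs:
        r=ray(d,u,v);r/=np.linalg.norm(r);P=np.eye(3)-np.outer(r,r);A+=P;b+=P@d["xyz"]
    p=np.linalg.solve(A,b)
    e=[np.linalg.norm(np.cross(p-d["xyz"],ray(d,u,v)/np.linalg.norm(ray(d,u,v)))) for d,u,v in obs]
    return p,e
def proj(d,p):
    c=rot(d).inv().apply(np.asarray(p,float)-d["xyz"]);s=c[:2]/c[2];s=s*(1+d["k1"]*(s@s))
    return s[0]*d["fx"]+d["cx"],s[1]*d["fy"]+d["cy"]
def crop(f,x,y,w,h,k,o):
    im=cv2.imread(f"pics/{f}.png")[y:y+h,x:x+w]
    im=cv2.resize(im,None,fx=k,fy=k,interpolation=cv2.INTER_CUBIC)
    st=20
    for u in range(-(-x//st)*st,x+w,st): cv2.putText(im,str(u),((u-x)*k,10),0,.35,(0,0,255),1);cv2.line(im,((u-x)*k,12),((u-x)*k,18),(0,0,255),1)
    for v in range(-(-y//st)*st,y+h,st): cv2.putText(im,str(v),(0,(v-y)*k+4),0,.35,(0,0,255),1);cv2.line(im,(24,(v-y)*k),(30,(v-y)*k),(0,0,255),1)
    cv2.imwrite(f"pics/{o}.png",im)
E
python3 - <<'E'
from h import *
snap("scene","scene0");snap("side","side0")
crop("scene0",230,140,160,120,5,"c1")
crop("side0",215,160,160,120,5,"c2")
E
```

```text
(no output)
```

View pics/c1.png

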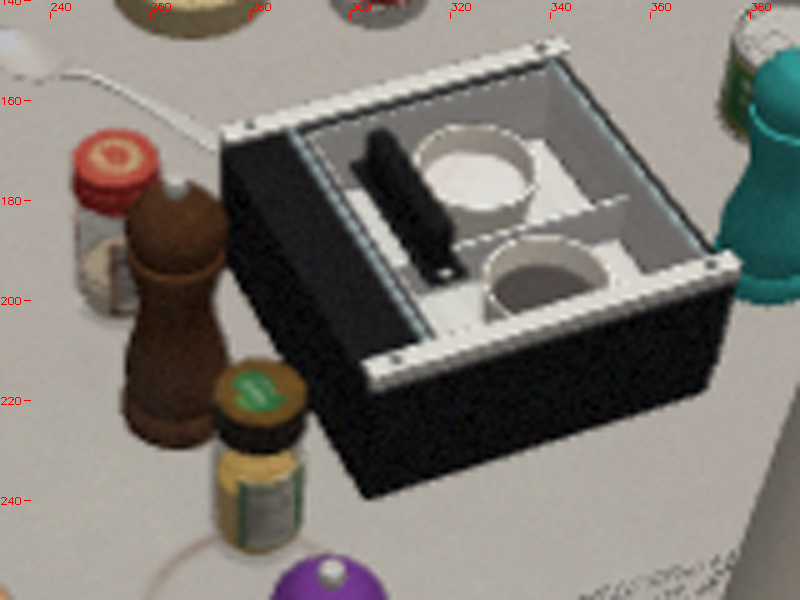

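View pics/c2.png

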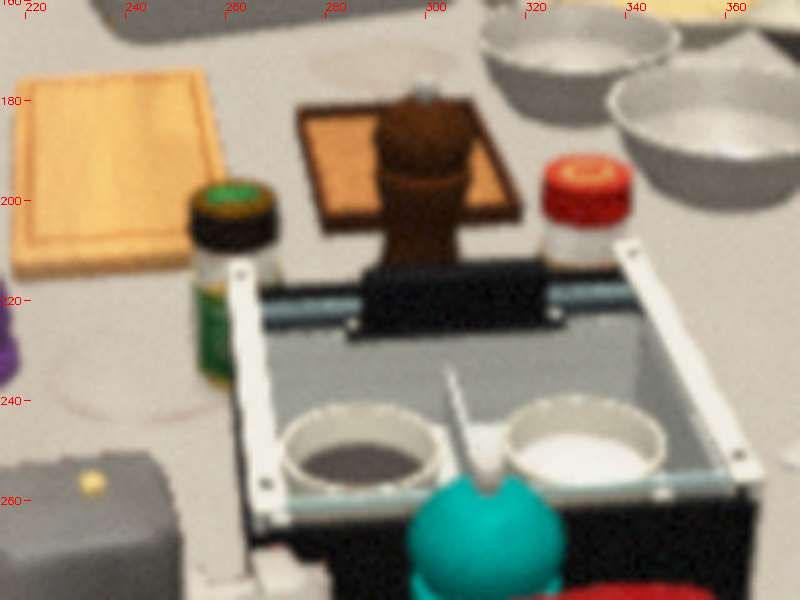

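Crops confirm: salt is the far (+x) pot, scene (325,174), side (332,248); pepper is the near one (339,195)/(287,250).

```bash
python3 - <<'E'
from h import *
S=ld("scene0");D=ld("side0");np.set_printoptions(precision=1,suppress=True)
P={"redtop":((115,157),(588,170)),"knob":((175,185),(425,88)),"blacktop":((260,387),(233,195)),"A+x+y":((250,125),(632,253)),"B+x-y":((541,48),(740,455)),"C-x+y":((397,358),(240,273)),"D-x-y":((712,264),(265,485)),"saltrim":((475,165),(583,440)),"peprim":((546,275),(362,449)),"ribend":((443,272),(352,325))}
q={}
for k,(a,b) in P.items():
    p,e=tri((S,230+a[0]/5,140+a[1]/5),(D,215+b[0]/5,160+b[1]/5));q[k]=p;print(k,p,np.round(e,1))
c=sum(q[k] for k in q if k[1:2] in"+-")/4;y=(q["A+x+y"]+q["C-x+y"]-q["B+x-y"]-q["D-x-y"])
print("box",c,"yaw",np.degrees(np.arctan2(-y[0],y[1])))
for n,z,cs in(("board",18,((112,298),(235,261),(250,291),(124,342))),("tray",16,((131,238),(196,216),(209,240),(141,267)))):
    w=np.array([atz(S,*u,z) for u in cs]);print(n,w[:,:2].tolist(),w.mean(0))
# jar bases at z=0 bottoms in scene
E
```

```text
redtop [645.3 -11.7 105.1] [0.1 0.1]
knob [565.3  -3.5 153.3] [0.7 0.7]
blacktop [472.7   2.9 105. ] [0.6 0.6]
A+x+y [640.1 -87.9  97.8] [0.2 0.2]
B+x-y [ 619.6 -256.9   97.5] [0.2 0.2]
C-x+y [463.2 -66.   98.2] [0.1 0.1]
D-x-y [ 442.1 -235.4   97.6] [0.1 0.1]
saltrim [ 581.9 -192.2   70.4] [0.3 0.3]
peprim [ 493.9 -177.3   70.9] [1.6 1.6]
ribend [ 502.8 -118.3   94.9] [0.6 0.6]
box [ 541.3 -161.5   97.8] yaw -7.0110144388193865
board [[515.9046936554929, 403.1753724607129], [475.0834623938914, 127.25345238686063], [384.3992299322422, 134.5878264751295], [401.96490722729015, 411.21351189717836]] [444.3 269.1  18. ]
tray [[662.5794362104342, 315.9642175849326], [653.5290012261607, 150.55225824999945], [564.6666390199181, 153.89690625557188], [566.9439329354084, 322.6510406610254]] [611.9 235.8  16. ]
```

```bash
python3 -m pendant '[[0,0,-0.03,0,0,7.43,0.0854],[0,0,-0.03,0,0,7.43,0.0854],[0,0,-0.03,0,0,7.43,0.0854],[0,0,-0.03,0,0,0,0.0854],[0,0,0,0,0,0,0.0854]]'
python3 -m pendant '[[-0.017,0.0325,0,0,0,0,0.0854],[-0.017,0.0325,0,0,0,0,0.0854],[-0.017,0.0325,0,0,0,0,0.0854],[-0.017,0.0325,0,0,0,0,0.0854],[-0.017,0.0325,0,0,0,0,0.0854],[-0.017,0.0325,0,0,0,0,0.0854],[-0.017,0.0325,0,0,0,0,0.0854],[-0.017,0.0325,0,0,0,0,0.0854],[-0.017,0.0325,0,0,0,0,0.0854]]'
python3 -m pendant '[[-0.017,0.0325,0,0,0,0,0.0854],[-0.017,0.0325,0,0,0,0,0.0854],[-0.017,0.0325,0,0,0,0,0.0854],[-0.017,0.0325,0,0,0,0,0.0854],[-0.017,0.0325,0,0,0,0,0.0854],[-0.017,0.0325,0,0,0,0,0.0854],[-0.017,0.0325,0,0,0,0,0.0854],[-0.017,0.0325,0,0,0,0,0.0854],[-0.017,0.0325,0,0,0,0,0.0854],[0,0,0,0,0,0,0.0854],[0,0,0,0,0,0,0.0854]]'
python3 - <<'E'
from h import *
snap("wrist","w1");d=ld("w1");print(d["xyz"],arm.read_state()["position"])
S=ld("scene0");print(atz(S,300,249,155),atz(S,295,303,0))
crop("scene0",100,205,160,145,4,"c3")
E
```

```text
clock: 0.7
position: [165.6, -604.1, 375.3]
ee_rot: [0.06, 0.998, -0.004, 0.002]
contact_force: [0.3, 0.2, 0.3]
gripper_width: 85.5
grasp_force: 0.0
clock: 1.6
position: [353.0, -329.3, 369.3]
ee_rot: [0.061, 0.998, 0.0, -0.0]
contact_force: [0.7, 0.2, 0.3]
gripper_width: 85.2
grasp_force: 0.0
clock: 2.7
position: [539.8, -58.3, 368.8]
ee_rot: [0.06, 0.998, -0.0, -0.001]
contact_force: [-0.7, 0.1, -0.5]
gripper_width: 85.6
grasp_force: 0.0
[469.3207083  -50.12695193 493.12962244] [539.50740246 -59.03878524 369.24484641]
[341.92607978  37.80620037 155.        ] [318.27304525  56.84928252   0.        ]
```

View pics/w1.png

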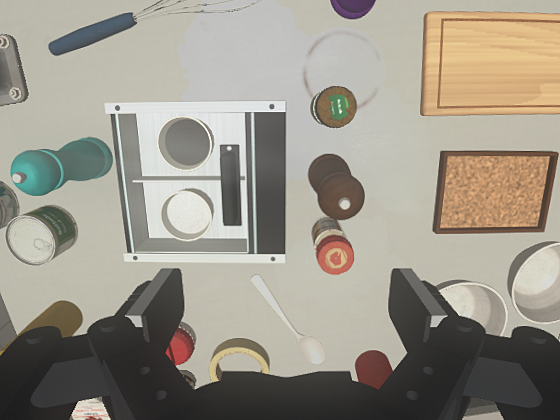

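View pics/c3.png

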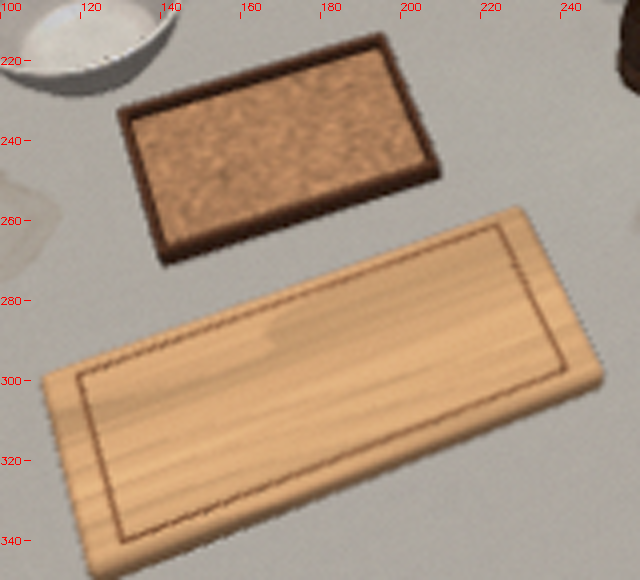

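Wrist view: pepper (186,142), salt (188,214), black cap (336,105), mill knob (344,204), red cap (335,257), board right at (490,65), tray (497,192).

```bash
python3 - <<'E'
from h import *
S=ld("scene0");D=ld("side0");W=ld("w1");np.set_printoptions(precision=1,suppress=True)
for n,w,s,d in(("red",(335,257),(253,171.4),(332.6,194)),("knob",(344,204),(265,177),(300,177.6)),("black",(336,105),(282,217.4),(261.6,199)),("salt",(188,213.5),(325,173),(331.6,248)),("screwB",(135,257),(338.2,149.6),(363,251)),("screwC",(272,107),(309.4,211.6),(263,214.6))):
    print(n,*tri((W,*w),(S,*s),(D,*d)),"WS",tri((W,*w),(S,*s))[0])
for n,z,cs in(("board",18,((110.8,299.8),(230,256.8),(251,298.8),(123.3,347))),("tray",16,((130,232),(195.8,213.5),(209.5,247),(141.3,269.5)))):
    w=np.array([atz(S,*u,z)[:2] for u in cs]);print(n,w.tolist(),w.mean(0),[np.linalg.norm(w[i]-w[i-1]) for i in range(4)], "yaw",[np.degrees(np.arctan2(-v[0],v[1])) for v in (w[0]-w[1],w[3]-w[2])])
print("wrist tray",[atz(W,*u,16)[:2] for u in((441,151),(558,152),(548,234),(434,230))],"board corners",[atz(W,*u,18)[:2] for u in((427,12),(421,115))])
print("triangulated tray corner",tri((W,441,151),(S,209.5,247)),tri((W,434,230),(S,195.8,213.5)),"board",tri((W,421,115),(S,230,256.8)))
E
```

```text
red [645.  -12.  105.1] [np.float64(0.5918798470747051), np.float64(0.33829280353090263), np.float64(0.37407921562646557)] WS [644.9 -12.  104.9]
knob [565.7  -3.5 153.3] [np.float64(0.6269157394313155), np.float64(0.40279702831976183), np.float64(0.993526365924422)] WS [566.3  -3.6 153.4]
black [471.7   3.  105.3] [np.float64(1.3983893627514568), np.float64(1.2110615115926215), np.float64(0.8366331760822329)] WS [470.8   3.4 107.6]
salt [ 581.1 -190.4   69.8] [np.float64(2.663959148501529), np.float64(1.9449696694226617), np.float64(1.2391287382962728)] WS [ 576.9 -186.8   76.9]
screwB [ 619.5 -256.7   97.4] [np.float64(0.25059420246580394), np.float64(0.22231379708022195), np.float64(0.28313757678101203)] WS [ 619.3 -256.6   97.6]
screwC [463.6 -65.5  98. ] [np.float64(0.826420330900089), np.float64(0.5491569979847065), np.float64(0.4765719583093988)] WS [464.  -65.6  97.9]
board [[512.6938806581682, 406.66522716283595], [491.9204176981742, 132.11462645918462], [365.47381595086205, 141.8927664881958], [392.0621231257579, 415.5798653604355]] [440.5 274.1] [np.float64(120.96070312110
[... 329 characters left out ...]
] [612.  236.5] [np.float64(123.2223624097291), np.float64(165.88411733918275), np.float64(118.58796440208327), np.float64(163.36586043950365)] yaw [np.float64(-7.126000626455277), np.float64(-5.5145490667713135)]
wrist tray [array([546.5, 153.7]), array([565.5, 325.3]), array([688.8, 320.7]), array([660.2, 143.3])] board corners [array([369.6, 138.8]), array([495.5, 126.3])]
triangulated tray corner (array([549.2, 158.7,   7.4]), [np.float64(1.6972575336763287), np.float64(1.6972575336762825)]) (array([663.1, 146. ,  12.5]), [np.float64(1.7191218877532213), np.float64(1.7191218877532555)]) board (array([496.4, 129.6,  10.8]), [np.float64(0.8080426353871918), np.float64(0.8080426353872162)])
```

```bash
cat >> h.py <<'E'
def to(x,y,z,msg=""):
    s=arm.read_state();r=R.from_quat(s["ee_rot"]);d=r.inv().apply(np.array([x,y,z])-s["position"])
    ty=r.apply([0,1,0]);print(msg,"tool delta mm",np.round(d,1),"yaw",round(np.degrees(np.arctan2(-ty[0],ty[1])),2),"pos",np.round(s["position"],1),"w",round(s["gripper_width"],1),"f",round(s["grasp_force"],1),"t",round(float(s["clock"]),2))
E
python3 -m pendant '[[-0.033,0.02,0,0,0,0,0.065],[-0.033,0.02,0,0,0,0,0.065],[-0.033,0.019,0,0,0,0,0.065],[0,0,0.04,0,0,0,0.065],[0,0,0.04,0,0,0,0.065],[0,0,0.04,0,0,0,0.065],[0,0,0.04,0,0,0,0.065],[0,0,0,0,0,0,0.065],[0,0,0,0,0,0,0.065],[0,0,0,0,0,0,0.065]]'
python3 -c "
from h import *
to(645,-12,90)"
```

```text
clock: 3.75
position: [646.8, -12.9, 213.3]
ee_rot: [0.061, 0.998, 0.0, 0.003]
contact_force: [-0.6, 0.1, 0.8]
gripper_width: 65.1
grasp_force: 0.0
 tool delta mm [  2.5   0.6 123.3] yaw -6.96 pos [646.8 -12.9 213.3] w 65.1 f 0.0 t 3.75
```

```bash
python3 -m pendant '[[0.002,0.0005,0.025,0,0,0,0.065],[0,0,0.025,0,0,0,0.065],[0,0,0.025,0,0,0,0.065],[0,0,0.025,0,0,0,0.065],[0,0,0.023,0,0,0,0.065],[0,0,0,0,0,0,0.065],[0,0,0,0,0,0,0.065]]'
python3 -c "
from h import *
to(645,-12,90)
snap('scene','s1');crop('s1',200,100,200,150,4,'c4')"
```

```text
clock: 4.45
position: [644.9, -11.6, 89.3]
ee_rot: [0.06, 0.998, 0.0, 0.002]
contact_force: [0.7, -0.8, 1.0]
gripper_width: 64.8
grasp_force: 0.0
 tool delta mm [-0.1 -0.4 -0.7] yaw -6.92 pos [644.9 -11.6  89.3] w 64.8 f 0.0 t 4.45
```

View pics/c4.png

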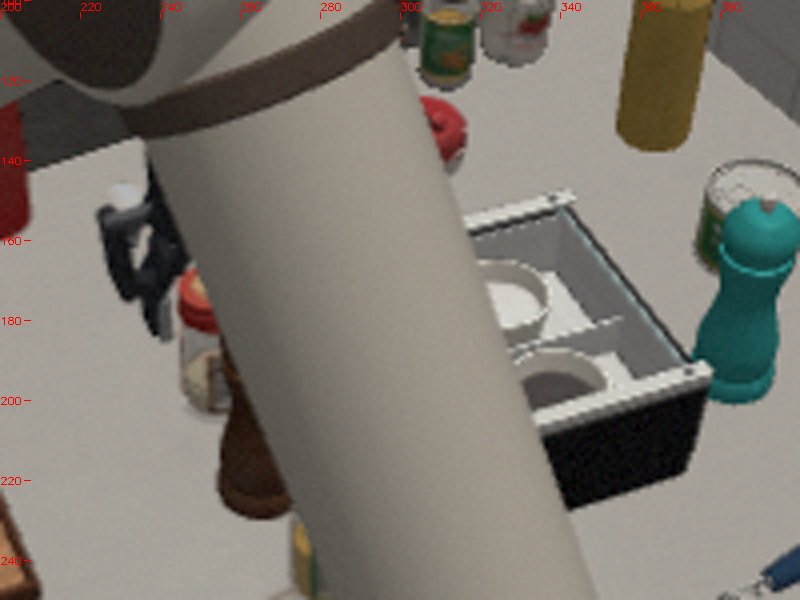

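The view shows the finger at (237,175) beside the red cap (248,172), with the arm hiding the rest. The measured pose is right, so I close and lift.

```bash
python3 -m pendant '[[0,0,0,0,0,0,0.035],[0,0,0,0,0,0,0.035],[0,0,0,0,0,0,0.035],[0,0,0,0,0,0,0.035],[0,0,0,0,0,0,0.035],[0,0,0,0,0,0,0.035]]'
python3 -c "
from h import *
to(645,-12,90,'RED grasp')"
python3 -m pendant '[[0,0,-0.01,0,0,0,0.035],[0,0,-0.03,0,0,0,0.035],[0,0,-0.04,0,0,0,0.035],[0,0,-0.04,0,0,0,0.035],[0,0,-0.04,0,0,0,0.035],[0,0,-0.03,0,0,0,0.035],[0,0,-0.01,0,0,0,0.035],[0,0,0,0,0,0,0.035]]'
python3 -c "
from h import *
to(450,362,300)"
```

```text
clock: 5.1
position: [645.0, -11.4, 89.5]
ee_rot: [0.06, 0.998, 0.0, 0.002]
contact_force: [0.3, 0.9, 6.2]
gripper_width: 43.5
grasp_force: 60.8
RED grasp tool delta mm [-0.  -0.6 -0.5] yaw -6.9 pos [645.  -11.4  89.5] w 43.5 f 60.8 t 5.1
clock: 5.9
position: [643.5, -11.5, 288.2]
ee_rot: [0.061, 0.998, 0.001, 0.001]
contact_force: [-0.3, -0.0, -1.5]
gripper_width: 42.8
grasp_force: 61.1
 tool delta mm [237.3 347.4 -11.8] yaw -6.96 pos [643.5 -11.5 288.2] w 42.8 f 61.1 t 5.9
```

```bash
python3 -m pendant '[[0.01,0.0145,0,0,0,0,0.035],[0.02,0.029,0,0,0,0,0.035],[0.023,0.034,0,0,0,0,0.035],[0.023,0.034,0,0,0,0,0.035],[0.023,0.034,0,0,0,0,0.035],[0.023,0.034,0,0,0,0,0.035],[0.023,0.034,0,0,0,0,0.035],[0.023,0.034,0,0,0,0,0.035],[0.023,0.034,0,0,0,0,0.035],[0.02,0.029,0,0,0,0,0.035],[0.016,0.023,0,0,0,0,0.035],[0.01,0.0145,0,0,0,0,0.035]]'
python3 -m pendant '[[0,0,0.02,0,0,0,0.035],[0,0,0.04,0,0,0,0.035],[0,0,0.04,0,0,0,0.035],[0,0,0.03,0,0,0,0.035],[0,0,0.01,0,0,0,0.035],[0,0,0,0,0,0,0.035],[0,0,0,0,0,0,0.035]]'
python3 -c "
from h import *
to(450,362,108)
snap('wrist','w2');snap('side','d2')"
```

```text
clock: 7.1
position: [447.8, 363.7, 284.3]
ee_rot: [0.06, 0.998, -0.002, -0.002]
contact_force: [0.3, 0.1, -0.4]
gripper_width: 43.7
grasp_force: 61.1
clock: 7.8
position: [450.9, 363.0, 148.1]
ee_rot: [0.06, 0.998, 0.001, 0.001]
contact_force: [0.3, 0.0, 0.0]
gripper_width: 43.5
grasp_force: 61.2
 tool delta mm [ 0.8 -1.2 40.1] yaw -6.93 pos [450.9 363.  148.1] w 43.5 f 61.2 t 7.8
```

View pics/w2.png

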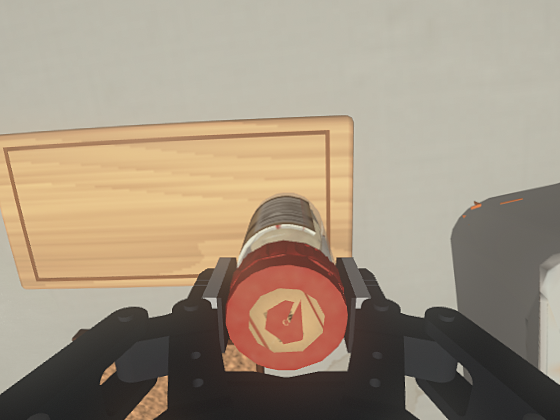

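The red jar is held upright. Board corners are at (352,117), (0,135), (22,288), and I check them here.

```bash
python3 -c "
from h import *
W=ld('w2')
for u in((351,117),(0,135),(22,288),(352,255),(452,240)): print(atz(W,*u,18).round(1))
to(450,362,108)"
```

```text
[390.9 416.2  18. ]
[369.2 157.1  18. ]
[494.5 131.9  18. ]
[495.8 409.6  18. ]
[493.1 489.1  18. ]
 tool delta mm [ 0.9 -1.6 40.9] yaw -6.94 pos [451.  363.3 148.9] w 43.4 f 61.2 t 7.9
```

```bash
python3 -m pendant '[[0,0,0.02,0,0,0,0.035],[0,0,0.012,0,0,0,0.035],[0,0,0.005,0,0,0,0.035],[0,0,0.003,0,0,0,0.035],[0,0,0,0,0,0,0.035],[0,0,0,0,0,0,0.035]]'
python3 -c "
from h import *
to(450,362,107.5,'RED board')"
```

```text
clock: 8.5
position: [450.5, 362.8, 107.5]
ee_rot: [0.061, 0.998, 0.001, 0.0]
contact_force: [-0.7, 0.1, -0.7]
gripper_width: 43.3
grasp_force: 61.1
RED board tool delta mm [ 0.4 -0.9  0. ] yaw -6.94 pos [450.5 362.8 107.5] w 43.3 f 61.1 t 8.5
```

```bash
python3 -m pendant '[[0,0,0.001,0,0,0,0.035],[0,0,0,0,0,0,0.035],[0,0,0,0,0,0,0.065],[0,0,0,0,0,0,0.065],[0,0,0,0,0,0,0.065],[0,0,0,0,0,0,0.065],[0,0,-0.01,0,0,0,0.065],[0,0,-0.03,0,0,0,0.065],[0,0,-0.04,0,0,0,0.065],[0,0,-0.04,0,0,0,0.065],[0,0,-0.02,0,0,0,0.07],[0,0,0,0,0,0,0.07]]'
python3 -m pendant '[[-0.01,-0.02,0,0,0,0,0.07],[-0.015,-0.033,0,0,0,0,0.07],[-0.015,-0.033,0,0,0,0,0.07],[-0.015,-0.033,0,0,0,0,0.07],[-0.015,-0.033,0,0,0,0,0.07],[-0.015,-0.033,0,0,0,0,0.07],[-0.015,-0.033,0,0,0,0,0.07],[-0.015,-0.033,0,0,0,0,0.07],[-0.015,-0.033,0,0,0,0,0.07],[-0.015,-0.033,0,0,0,0,0.07],[-0.013,-0.033,0,0,0,0,0.07],[0,0,0,0,0,0,0.07]]'
python3 -m pendant '[[0,0,0,0,0,0,0.07],[0,0,0,0,0,0,0.07]]'
python3 -c "
from h import *
to(566,-3.5,130)
snap('scene','s3');snap('side','d3')"
```

```text
clock: 9.7
position: [451.5, 363.8, 251.0]
ee_rot: [0.06, 0.998, 0.004, 0.003]
contact_force: [0.5, 0.3, -0.9]
gripper_width: 69.8
grasp_force: 0.0
clock: 10.9
position: [564.7, -7.5, 244.9]
ee_rot: [0.063, 0.998, -0.0, -0.001]
contact_force: [-0.7, 0.2, -0.4]
gripper_width: 70.1
grasp_force: 0.0
clock: 11.1
position: [564.3, -3.6, 245.6]
ee_rot: [0.06, 0.998, -0.0, -0.001]
contact_force: [-0.6, 0.2, 0.9]
gripper_width: 69.9
grasp_force: 0.0
 tool delta mm [ -1.8   0.3 115.6] yaw -6.92 pos [564.3  -3.6 245.6] w 69.9 f 0.0 t 11.1
```

```bash
python3 -m pendant '[[-0.0015,0,0.025,0,0,0,0.07],[0,0,0.03,0,0,0,0.07],[0,0,0.025,0,0,0,0.07],[0,0,0.02,0,0,0,0.07],[0,0,0.015,0,0,0,0.07],[0,0,0,0,0,0,0.07],[0,0,0,0,0,0,0.07],[0,0,0,0,0,0,0.07]]'
python3 -c "
from h import *
to(566,-3.5,130)"
python3 -m pendant '[[0,0,0,0,0,0,0.04],[0,0,0,0,0,0,0.04],[0,0,0,0,0,0,0.04],[0,0,0,0,0,0,0.04],[0,0,0,0,0,0,0.04],[0,0,0,0,0,0,0.04]]'
python3 -c "
from h import *
to(566,-3.5,130,'MILL grasp')
snap('side','d4');crop('d4',200,140,200,150,4,'c5')"
```

```text
clock: 12.0
position: [567.0, -3.7, 132.3]
ee_rot: [0.06, 0.998, 0.0, 0.001]
contact_force: [-0.1, -0.4, -0.6]
gripper_width: 69.9
grasp_force: 0.0
 tool delta mm [1.  0.1 2.3] yaw -6.89 pos [567.   -3.7 132.3] w 69.9 f 0.0 t 12.0
clock: 12.6
position: [567.1, -4.1, 132.7]
ee_rot: [0.06, 0.998, 0.0, 0.001]
contact_force: [-0.3, 0.8, 5.3]
gripper_width: 45.8
grasp_force: 61.0
MILL grasp tool delta mm [1.2 0.5 2.7] yaw -6.92 pos [567.1  -4.1 132.7] w 45.8 f 61.0 t 12.6
```

View pics/c5.png

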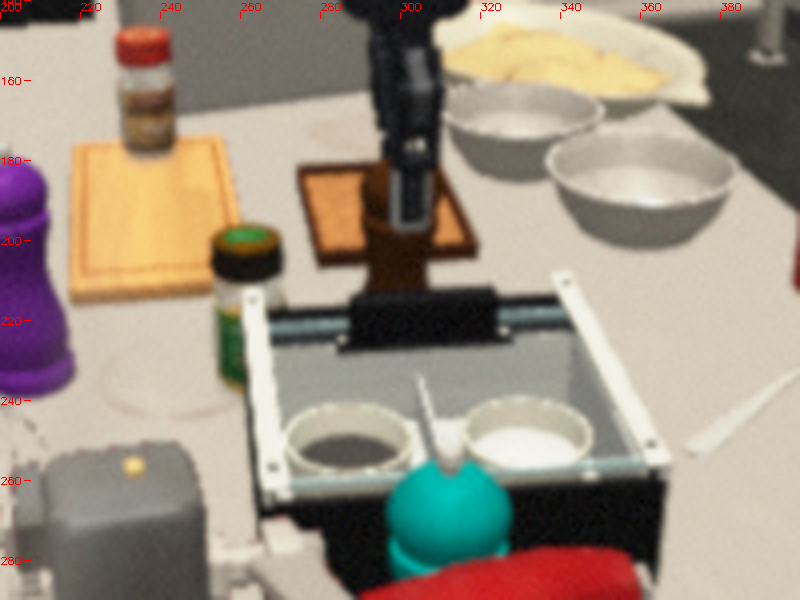

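The red jar stands upright on the board at (236,150). The finger is on the mill head at (302,195). Lifting.

```bash
python3 -m pendant '[[0,0,-0.005,0,0,0,0.04],[0,0,-0.015,0,0,0,0.04],[0,0,-0.03,0,0,0,0.04],[0,0,-0.04,0,0,0,0.04],[0,0,-0.04,0,0,0,0.04],[0,0,-0.03,0,0,0,0.04],[0,0,-0.02,0,0,0,0.04],[0,0,-0.01,0,0,0,0.04],[0,0,0,0,0,0,0.04],[0,0,0,0,0,0,0.04]]'
python3 -c "
from h import *
to(442,272,320)
snap('side','d5');crop('d5',200,40,200,150,4,'c6')"
```

```text
clock: 13.65
position: [565.4, -4.3, 319.3]
ee_rot: [0.061, 0.998, -0.0, -0.002]
contact_force: [-0.2, -0.2, -3.1]
gripper_width: 46.2
grasp_force: 62.0
 tool delta mm [156.  259.2  -0.3] yaw -6.96 pos [565.4  -4.3 319.3] w 46.2 f 62.0 t 13.65
```

View pics/c6.png

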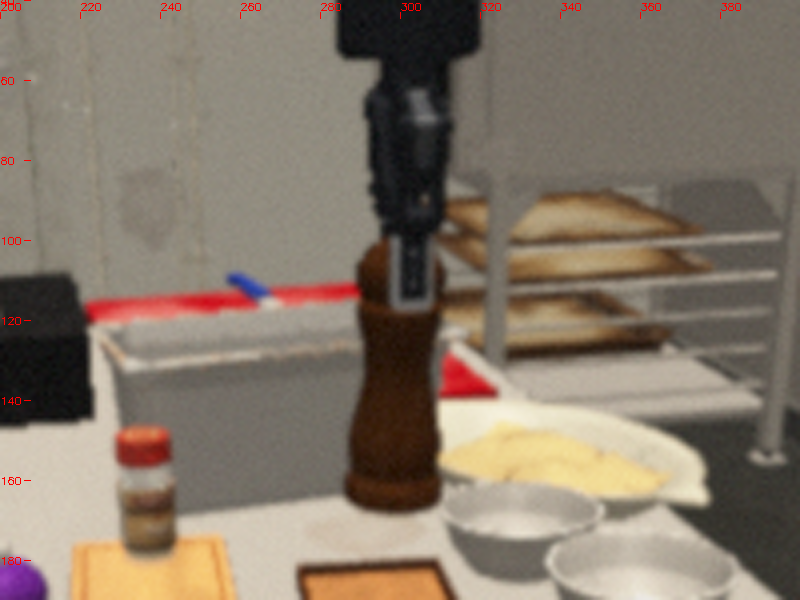

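The mill hangs upright. Carrying it to mid-board.

```bash
python3 -m pendant '[[0.008,0.013,0,0,0,0,0.04],[0.016,0.026,0,0,0,0,0.04],[0.018,0.03,0,0,0,0,0.04],[0.018,0.03,0,0,0,0,0.04],[0.018,0.03,0,0,0,0,0.04],[0.018,0.03,0,0,0,0,0.04],[0.018,0.03,0,0,0,0,0.04],[0.018,0.03,0,0,0,0,0.04],[0.014,0.024,0,0,0,0,0.04],[0.009,0.014,0,0,0,0,0.04],[0,0,0,0,0,0,0.04]]'
python3 -m pendant '[[0,0,0.02,0,0,0,0.04],[0,0,0.035,0,0,0,0.04],[0,0,0.035,0,0,0,0.04],[0,0,0.03,0,0,0,0.04],[0,0,0.02,0,0,0,0.04],[0,0,0.01,0,0,0,0.04],[0,0,0,0,0,0,0.04],[0,0,0,0,0,0,0.04],[0,0,0,0,0,0,0.04]]'
python3 -c "
from h import *
to(442,272,151)"
```

```text
clock: 14.8
position: [441.8, 271.4, 319.8]
ee_rot: [0.059, 0.998, -0.001, -0.001]
contact_force: [-0.0, -0.7, -2.2]
gripper_width: 46.0
grasp_force: 62.1
clock: 15.7
position: [444.1, 270.2, 172.4]
ee_rot: [0.06, 0.998, 0.001, 0.001]
contact_force: [-0.3, -0.6, -2.5]
gripper_width: 45.8
grasp_force: 62.1
 tool delta mm [ 2.4  1.5 21.4] yaw -6.93 pos [444.1 270.2 172.4] w 45.8 f 62.1 t 15.7
```

```bash
python3 -m pendant '[[0,0,0.01,0,0,0,0.04],[0,0,0.007,0,0,0,0.04],[0,0,0.003,0,0,0,0.04],[0,0,0.001,0,0,0,0.04],[0,0,0,0,0,0,0.04],[0,0,0,0,0,0,0.04]]'
python3 -m pendant '[[0,0,0.0005,0,0,0,0.04],[0,0,0,0,0,0,0.04],[0,0,0,0,0,0,0.04]]'
python3 -c "
from h import *
to(442,272,151,'MILL board')"
```

```text
clock: 16.3
position: [443.6, 269.3, 150.7]
ee_rot: [0.06, 0.998, -0.0, 0.0]
contact_force: [-1.3, -1.7, 5.9]
gripper_width: 45.6
grasp_force: 62.8
clock: 16.6
position: [443.7, 269.4, 150.7]
ee_rot: [0.06, 0.998, -0.0, 0.0]
contact_force: [-1.3, -2.0, 8.0]
gripper_width: 45.6
grasp_force: 63.0
MILL board tool delta mm [ 2.   2.4 -0.3] yaw -6.91 pos [443.7 269.4 150.7] w 45.6 f 63.0 t 16.6
```

```bash
python3 -m pendant '[[0,0,0,0,0,0,0.07],[0,0,0,0,0,0,0.07],[0,0,0,0,0,0,0.07],[0,0,0,0,0,0,0.07],[0,0,-0.01,0,0,0,0.07],[0,0,-0.03,0,0,0,0.07],[0,0,-0.03,0,0,0,0.07],[0,0,-0.02,0,0,0,0.065],[0,0,0,0,0,0,0.065]]'
python3 -m pendant '[[-0.006,-0.02,0,0,0,0,0.065],[-0.007,-0.031,0,0,0,0,0.065],[-0.007,-0.031,0,0,0,0,0.065],[-0.007,-0.031,0,0,0,0,0.065],[-0.007,-0.031,0,0,0,0,0.065],[-0.007,-0.031,0,0,0,0,0.065],[-0.007,-0.031,0,0,0,0,0.065],[-0.006,-0.03,0,0,0,0,0.065],[-0.006,-0.025,0,0,0,0,0.065],[0,0,0.02,0,0,0,0.065],[0,0,0.02,0,0,0,0.065],[0,0,0,0,0,0,0.065]]'
python3 -m pendant '[[0,0,0,0,0,0,0.065],[0,0,0,0,0,0,0.065],[0,0,0,0,0,0,0.065]]'
python3 -c "
from h import *
to(471.5,3,90)"
```

```text
clock: 17.5
position: [444.9, 270.9, 243.6]
ee_rot: [0.06, 0.998, 0.003, 0.003]
contact_force: [-0.1, 0.7, 0.1]
gripper_width: 65.0
grasp_force: 0.0
clock: 18.7
position: [469.2, 2.4, 196.7]
ee_rot: [0.061, 0.998, -0.001, -0.003]
contact_force: [0.3, -0.2, 0.1]
gripper_width: 65.0
grasp_force: 0.0
clock: 19.0
position: [472.0, 3.6, 200.5]
ee_rot: [0.06, 0.998, 0.0, 0.001]
contact_force: [-0.1, 1.2, 0.5]
gripper_width: 64.6
grasp_force: 0.0
 tool delta mm [  0.6  -0.7 110.5] yaw -6.92 pos [472.    3.6 200.5] w 64.6 f 0.0 t 19.0
```

```bash
python3 -m pendant '[[0.0005,-0.0005,0.02,0,0,0,0.065],[0,0,0.03,0,0,0,0.065],[0,0,0.03,0,0,0,0.065],[0,0,0.02,0,0,0,0.065],[0,0,0.01,0,0,0,0.065],[0,0,0,0,0,0,0.065],[0,0,0,0,0,0,0.065],[0,0,0,0,0,0,0.065]]'
python3 -c "
from h import *
to(471.5,3,90)"
python3 -m pendant '[[0,0,0,0,0,0,0.035],[0,0,0,0,0,0,0.035],[0,0,0,0,0,0,0.035],[0,0,0,0,0,0,0.035],[0,0,0,0,0,0,0.035],[0,0,0,0,0,0,0.035]]'
python3 -c "
from h import *
to(471.5,3,90,'BLACK grasp')"
python3 -m pendant '[[0,0,-0.01,0,0,0,0.035],[0,0,-0.03,0,0,0,0.035],[0,0,-0.04,0,0,0,0.035],[0,0,-0.04,0,0,0,0.035],[0,0,-0.04,0,0,0,0.035],[0,0,-0.03,0,0,0,0.035],[0,0,-0.01,0,0,0,0.035],[0,0,0,0,0,0,0.035],[0,0,0,0,0,0,0.035]]'
python3 -c "
from h import *
to(434,178,290)"
```

```text
clock: 19.8
position: [471.8, 3.1, 90.8]
ee_rot: [0.06, 0.998, 0.0, 0.001]
contact_force: [-0.4, -0.3, 0.7]
gripper_width: 65.4
grasp_force: 0.0
 tool delta mm [ 0.3 -0.2  0.8] yaw -6.93 pos [471.8   3.1  90.8] w 65.4 f 0.0 t 19.8
clock: 20.4
position: [471.7, 3.1, 90.7]
ee_rot: [0.06, 0.998, 0.0, 0.001]
contact_force: [-1.6, 0.8, 6.4]
gripper_width: 42.6
grasp_force: 60.5
BLACK grasp tool delta mm [ 0.2 -0.1  0.6] yaw -6.91 pos [471.7   3.1  90.7] w 42.6 f 60.5 t 20.4
clock: 21.3
position: [469.8, 2.7, 287.9]
ee_rot: [0.061, 0.998, -0.0, -0.002]
contact_force: [-0.1, -0.3, -1.1]
gripper_width: 42.7
grasp_force: 61.1
 tool delta mm [ 56.8 169.7  -2. ] yaw -6.97 pos [469.8   2.7 287.9] w 42.7 f 61.1 t 21.3
```

```bash
python3 -m pendant '[[0.004,0.012,0,0,0,0,0.035],[0.008,0.024,0,0,0,0,0.035],[0.011,0.033,0,0,0,0,0.035],[0.011,0.033,0,0,0,0,0.035],[0.011,0.033,0,0,0,0,0.035],[0.008,0.023,0,0,0,0,0.035],[0.004,0.012,0,0,0,0,0.035],[0,0,0.02,0,0,0,0.035],[0,0,0.03,0,0,0,0.035],[0,0,0.03,0,0,0,0.035],[0,0,0.03,0,0,0,0.035],[0,0,0.03,0,0,0,0.035]]'
python3 -m pendant '[[0,0,0.015,0,0,0,0.035],[0,0,0.006,0,0,0,0.035],[0,0,0,0,0,0,0.035],[0,0,0,0,0,0,0.035],[0,0,0,0,0,0,0.035]]'
python3 -c "
from h import *
to(434,178,108.7)"
```

```text
clock: 22.5
position: [434.2, 177.9, 147.6]
ee_rot: [0.061, 0.998, -0.001, -0.001]
contact_force: [0.2, 0.0, -2.3]
gripper_width: 42.9
grasp_force: 61.2
clock: 23.0
position: [435.4, 178.9, 129.5]
ee_rot: [0.061, 0.998, 0.001, 0.001]
contact_force: [0.4, 0.3, -0.7]
gripper_width: 42.6
grasp_force: 61.1
 tool delta mm [ 1.3 -1.1 20.8] yaw -6.94 pos [435.4 178.9 129.5] w 42.6 f 61.1 t 23.0
```

```bash
python3 -m pendant '[[0,0,0.01,0,0,0,0.035],[0,0,0.007,0,0,0,0.035],[0,0,0.003,0,0,0,0.035],[0,0,0.001,0,0,0,0.035],[0,0,0,0,0,0,0.035],[0,0,0,0,0,0,0.035]]'
python3 -c "
from h import *
to(434,178,108.7,'BLACK board')
W=ld('w1');S=ld('scene0')
c=np.array([541.3,-161.5]);X=np.array([.9925,-.122]);Y=np.array([.122,.9925])
for u in((221,146),(240,146),(221,226),(240,226),(230,186)):
  p=atz(W,*u,123)[:2]; print(u,p.round(1),((p-c)@X).round(1),((p-c)@Y).round(1))
p=c+30*Y;print(p)
"
```

```text
clock: 23.6
position: [434.9, 178.2, 108.7]
ee_rot: [0.06, 0.998, -0.001, 0.0]
contact_force: [-2.5, -1.4, 9.4]
gripper_width: 42.3
grasp_force: 62.3
BLACK board tool delta mm [ 0.9 -0.3 -0. ] yaw -6.9 pos [434.9 178.2 108.7] w 42.3 f 62.3 t 23.6
(221, 146) [ 497.2 -122.1] -48.6 33.7
(240, 146) [ 499.6 -102.4] -48.6 53.6
(221, 226) [ 584.1 -136.9] 39.5 29.6
(240, 226) [ 586.6 -115.9] 39.4 50.8
(230, 186) [ 540.5 -119.6] -5.9 41.5
[ 544.96  -131.725]
```

```bash
python3 -m pendant '[[0,0,0,0,0,0,0.065],[0,0,0,0,0,0,0.065],[0,0,0,0,0,0,0.065],[0,0,0,0,0,0,0.065],[0,0,-0.01,0,0,0,0.065],[0,0,-0.03,0,0,0,0.065],[0,0,-0.04,0,0,0,0.065],[0,0,-0.04,0,0,0,0.065],[0,0,-0.02,0,0,0,0.065],[0,0,0,0,0,0,0.05]]'
python3 -m pendant '[[-0.01,-0.02,0,0,0,0,0.05],[-0.0145,-0.028,0,0,0,0,0.05],[-0.0145,-0.028,0,0,0,0,0.05],[-0.0145,-0.028,0,0,0,0,0.05],[-0.0145,-0.028,0,0,0,0,0.05],[-0.0145,-0.028,0,0,0,0,0.05],[-0.0145,-0.028,0,0,0,0,0.05],[-0.0145,-0.028,0,0,0,0,0.05],[-0.0145,-0.028,0,0,0,0,0.05],[-0.01,-0.022,0,0,0,0,0.05],[-0.01,-0.02,0,0,0,0,0.05],[0,0,0,0,0,0,0.05]]'
python3 -m pendant '[[0,0,0,0,0,0,0.05],[0,0,0,0,0,0,0.05],[0,0,0,0,0,0,0.05]]'
python3 -c "
from h import *
to(546,-123,112)
snap('wrist','w6');snap('side','d6');snap('scene','s6')"
```

```text
clock: 24.6
position: [436.4, 179.5, 251.8]
ee_rot: [0.06, 0.998, 0.003, 0.003]
contact_force: [0.4, 0.1, -0.7]
gripper_width: 52.2
grasp_force: 0.0
clock: 25.8
position: [545.2, -125.1, 246.2]
ee_rot: [0.062, 0.998, -0.0, -0.001]
contact_force: [-1.0, 1.6, 0.1]
gripper_width: 50.3
grasp_force: 0.0
clock: 26.1
position: [544.9, -122.3, 247.5]
ee_rot: [0.06, 0.998, 0.0, -0.0]
contact_force: [-0.4, -0.6, 1.1]
gripper_width: 50.3
grasp_force: 0.0
 tool delta mm [ -1.2  -0.5 135.5] yaw -6.88 pos [ 544.9 -122.3  247.5] w 50.3 f 0.0 t 26.1
```

View pics/w6.png

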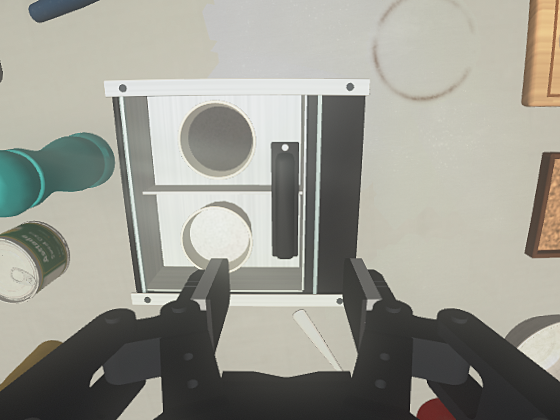

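The view straight down shows the rib (base (272–299, 142–258)); the row is clear and the pots sit at (217,140) and (220,235). Next, the rib's location.

```bash
python3 -c "
from h import *
W=ld('w6')
c=np.array([541.3,-161.5]);X=np.array([.9925,-.122]);Y=np.array([.122,.9925])
f=lambda p:(((p[:2]-c)@X).round(1),((p[:2]-c)@Y).round(1))
for u in((271,142),(299,142),(273,257),(298,257)): print(u,f(atz(W,*u,94)))
for u in((275,150),(296,150)): print('top',u,f(atz(W,*u,120)))
for u in((123,88),(350,87),(148,300),(339,301)): print('screw',f(atz(W,*u,98)))
print('salt',f(atz(W,220,236,71)),atz(W,220,236,71),'pep',f(atz(W,217,140,71)))
to(*(c+Y*38),112)"
```

```text
(271, 142) (np.float64(-47.6), np.float64(27.2))
(299, 142) (np.float64(-47.7), np.float64(49.0))
(273, 257) (np.float64(49.4), np.float64(28.0))
(298, 257) (np.float64(49.3), np.float64(49.4))
top (275, 150) (np.float64(-44.3), np.float64(31.1))
top (296, 150) (np.float64(-44.4), np.float64(46.0))
screw (np.float64(-88.9), np.float64(-84.0))
screw (np.float64(-88.8), np.float64(86.3))
screw (np.float64(90.1), np.float64(-83.6))
screw (np.float64(89.7), np.float64(86.0))
salt (np.float64(39.0), np.float64(-21.1)) [ 577.41467545 -187.15833476   71.        ] pep (np.float64(-47.3), np.float64(-19.5))
 tool delta mm [ -1.   -1.2 135.7] yaw -6.89 pos [ 545.1 -122.5  247.7] w 50.2 f 0.0 t 26.25
```

```bash
python3 -m pendant '[[-0.001,-0.001,0.03,0,0,0,0.05],[0,0,0.03,0,0,0,0.05],[0,0,0.03,0,0,0,0.05],[0,0,0.025,0,0,0,0.05],[0,0,0.012,0,0,0,0.05],[0,0,0.004,0,0,0,0.05],[0,0,0,0,0,0,0.05],[0,0,0,0,0,0,0.05]]'
python3 -c "
from h import *
to(546,-123.8,116)"
python3 -m pendant '[[0,0,0,0,0,0,0.005],[0,0,0,0,0,0,0.005],[0,0,0,0,0,0,0.005],[0,0,0,0,0,0,0.005],[0,0,0,0,0,0,0.005],[0,0,0,0,0,0,0.005],[0,0,0,0,0,0,0.005]]'
python3 -c "
from h import *
to(546,-123.8,116)"
```

```text
clock: 27.05
position: [547.0, -124.2, 117.8]
ee_rot: [0.06, 0.998, -0.0, 0.001]
contact_force: [-0.4, 0.2, -0.2]
gripper_width: 49.9
grasp_force: 0.0
 tool delta mm [1.1 0.3 1.8] yaw -6.92 pos [ 547.  -124.2  117.8] w 49.9 f 0.0 t 27.05
clock: 27.75
position: [546.4, -124.3, 117.4]
ee_rot: [0.06, 0.998, -0.0, 0.001]
contact_force: [-2.0, 0.8, 4.7]
gripper_width: 12.8
grasp_force: 60.6
 tool delta mm [0.5 0.4 1.4] yaw -6.94 pos [ 546.4 -124.3  117.4] w 12.8 f 60.6 t 27.75
```

```bash
python3 -m pendant '[[0,0.006,0,0,0,0,0.005],[0,0.014,0,0,0,0,0.005],[0,0.016,0,0,0,0,0.005],[0,0.016,0,0,0,0,0.005],[0,0.016,0,0,0,0,0.005],[0,0.016,0,0,0,0,0.005],[0,0.016,0,0,0,0,0.005],[0,0.016,0,0,0,0,0.005],[0,0.01,0,0,0,0,0.005],[0,0.005,0,0,0,0,0.005],[0,0,0,0,0,0,0.005],[0,0,0,0,0,0,0.005]]'
python3 -m pendant '[[0,0.002,0,0,0,0,0.005],[0,0.002,0,0,0,0,0.005],[0,0,0,0,0,0,0.005],[0,0,0,0,0,0,0.005]]'
python3 -c "
from h import *
p=np.array([541.3,-161.5])+np.array([.122,.9925])*175
to(*p,116)"
```

```text
clock: 28.95
position: [562.5, 6.4, 117.5]
ee_rot: [0.06, 0.998, 0.0, 0.001]
contact_force: [-1.4, 1.9, 5.9]
gripper_width: 13.3
grasp_force: 60.6
clock: 29.35
position: [562.9, 9.8, 117.4]
ee_rot: [0.06, 0.998, -0.0, 0.001]
contact_force: [-1.1, 0.5, 5.2]
gripper_width: 13.1
grasp_force: 60.6
 tool delta mm [0.5 2.4 1.4] yaw -6.93 pos [562.9   9.8 117.4] w 13.1 f 60.6 t 29.35
```

```bash
python3 -m pendant '[[0,0.001,0,0,0,0,0.005],[0,0.001,0,0,0,0,0.005],[0,0,0,0,0,0,0.005]]'
python3 -m pendant '[[0,0.001,0,0,0,0,0.005],[0,0,0,0,0,0,0.005],[0,0,0,0,0,0,0.005]]'
```

```text
clock: 29.65
position: [563.1, 11.6, 117.5]
ee_rot: [0.06, 0.998, -0.0, 0.001]
contact_force: [-0.9, 0.1, 5.9]
gripper_width: 13.0
grasp_force: 60.6
clock: 29.95
position: [563.2, 12.5, 117.5]
ee_rot: [0.06, 0.998, -0.0, 0.001]
contact_force: [-1.4, -1.4, 5.6]
gripper_width: 13.1
grasp_force: 60.6
```

```bash
python3 -m pendant '[[0,0,0,0,0,0,0.04],[0,0,0,0,0,0,0.04],[0,0,0,0,0,0,0.04],[0,0,0,0,0,0,0.04],[0,0,-0.01,0,0,0,0.04],[0,0,-0.03,0,0,0,0.0854],[0,0,-0.04,0,0,0,0.0854],[0,0,-0.03,0,0,0,0.0854],[0,0,0,0,0,0,0.0854]]'
python3 -m pendant '[[-0.004,-0.02,0,0,0,0,0.0854],[-0.006,-0.03,0,0,0,0,0.0854],[-0.006,-0.03,0,0,0,0,0.0854],[-0.006,-0.03,0,0,0,0,0.0854],[-0.006,-0.03,0,0,0,0,0.0854],[-0.006,-0.03,0,0,0,0,0.0854],[-0.004,-0.02,0,0,0,0,0.0854],[-0.004,-0.01,0,0,0,0,0.0854],[0,0,0,0,0,0,0.0854],[0,0,0,0,0,0,0.0854],[0,0,0,0,0,0,0.0854]]'
python3 -c "
from h import *
to(581.5,-191,58)
snap('wrist','w7');snap('side','d7');crop('d7',200,140,200,150,4,'c7')"
```

```text
clock: 30.85
position: [565.5, 13.2, 232.7]
ee_rot: [0.06, 0.998, 0.001, 0.006]
contact_force: [0.3, -0.4, 0.1]
gripper_width: 85.3
grasp_force: 0.0
clock: 31.95
position: [580.3, -189.8, 226.5]
ee_rot: [0.06, 0.998, 0.0, -0.0]
contact_force: [-1.0, 0.7, 0.2]
gripper_width: 85.4
grasp_force: 0.0
 tool delta mm [ -1.4  -1.1 168.5] yaw -6.87 pos [ 580.3 -189.8  226.5] w 85.4 f 0.0 t 31.95
```

View pics/c7.png

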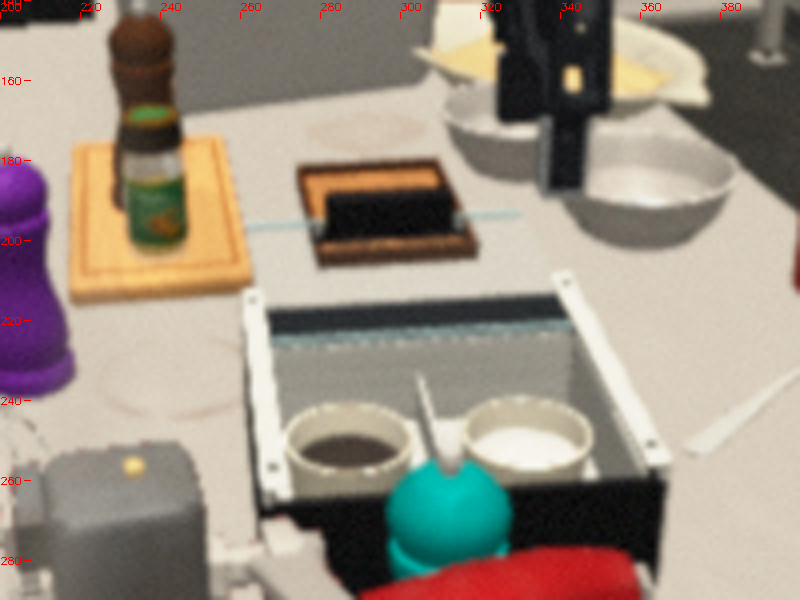

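View pics/w7.png

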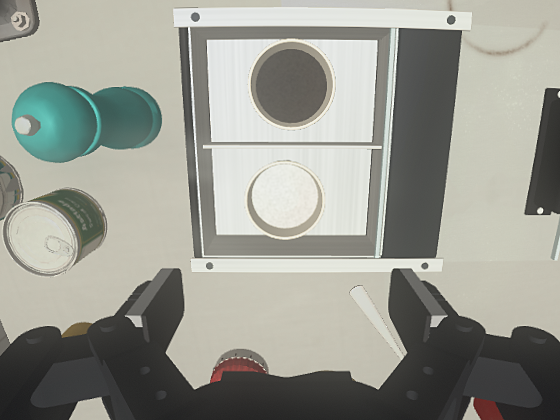

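The cover is fully open with the rib at (297,193) in the side view, and the mill and jars stand on the board. Salt rim is at wrist (286,199).

```bash
python3 -c "
from h import *
W=ld('w7')
c=np.array([541.3,-161.5]);X=np.array([.9925,-.122]);Y=np.array([.122,.9925])
f=lambda p:(((p[:2]-c)@X).round(1),((p[:2]-c)@Y).round(1))
for n,u,z in(('salt',(286,199),71),('saltL',(248,199),71),('saltR',(325,199),71),('pep',(292,84),71),('teal',(25,125),155),('s',(195,17),98),('s',(452,20),98),('s',(209,266),98),('s',(427,266),98)):
  p=atz(W,*u,z);print(n,p.round(1),f(p))
to(581.5,-190.5,58)"
```

```text
salt [ 580.1 -190.1   71. ] (np.float64(42.0), np.float64(-23.7))
saltL [ 576.4 -221.1   71. ] (np.float64(42.1), np.float64(-54.9))
saltR [ 584.  -158.3   71. ] (np.float64(41.9), np.float64(8.3))
pep [ 491.6 -174.9   71. ] (np.float64(-47.7), np.float64(-19.4))
teal [ 498.  -329.3  155. ] (np.float64(-22.5), np.float64(-171.9))
s [ 442.7 -234.2   98. ] (np.float64(-88.9), np.float64(-84.2))
s [463.5 -64.2  98. ] (np.float64(-89.1), np.float64(87.1))
s [ 620.1 -256.    98. ] (np.float64(89.8), np.float64(-84.2))
s [641.1 -84.5  98. ] (np.float64(89.7), np.float64(88.6))
 tool delta mm [ -1.2  -0.5 168.7] yaw -6.86 pos [ 580.3 -189.8  226.7] w 85.1 f 0.0 t 32.05
```

```bash
python3 -m pendant '[[-0.0005,-0.0005,0.03,0,0,0,0.0854],[0,0,0.04,0,0,0,0.0854],[0,0,0.03,0,0,0,0.0854],[0,0,0.02,0,0,0,0.0854],[0,0,0.015,0,0,0,0.0854],[0,0,0.01,0,0,0,0.0854],[0,0,0.01,0,0,0,0.0854],[0,0,0.008,0,0,0,0.0854],[0,0,0,0,0,0,0.0854],[0,0,0,0,0,0,0.0854]]'
python3 -c "
from h import *
to(580.5,-190.5,60)"
```

```text
clock: 33.05
position: [581.0, -191.4, 63.9]
ee_rot: [0.06, 0.998, -0.0, 0.0]
contact_force: [-0.9, -0.6, 0.7]
gripper_width: 85.6
grasp_force: 0.0
 tool delta mm [0.6 0.9 3.9] yaw -6.94 pos [ 581.  -191.4   63.9] w 85.6 f 0.0 t 33.05
```

```bash
python3 -m pendant '[[0,0.0005,0.0035,0,0,0,0.0854],[0,0,0,0,0,0,0.072],[0,0,0,0,0,0,0.068],[0,0,0,0,0,0,0.066],[0,0,0,0,0,0,0.066],[0,0,0,0,0,0,0.066],[0,0,0,0,0,0,0.066]]'
python3 -m pendant '[[0,0,0,0,0,0,0.064],[0,0,0,0,0,0,0.064],[0,0,0,0,0,0,0.064]]'
python3 -m pendant '[[0,0,0,0,0,0,0.063],[0,0,0,0,0,0,0.063],[0,0,0,0,0,0,0.063]]'
```

```text
clock: 33.75
position: [580.8, -191.0, 60.1]
ee_rot: [0.061, 0.998, -0.0, 0.0]
contact_force: [-0.1, -1.1, 0.7]
gripper_width: 66.1
grasp_force: 0.1
clock: 34.05
position: [580.8, -191.1, 60.3]
ee_rot: [0.061, 0.998, -0.0, 0.0]
contact_force: [-0.9, -1.4, 1.7]
gripper_width: 64.0
grasp_force: 7.0
clock: 34.35
position: [580.8, -191.1, 60.5]
ee_rot: [0.061, 0.998, -0.0, 0.0]
contact_force: [-1.2, -0.8, 5.1]
gripper_width: 63.4
grasp_force: 21.9
```

The finger target also meters the force, so I aim for about 30 N and lift gently.

```bash
python3 -m pendant '[[0,0,0,0,0,0,0.0625],[0,0,0,0,0,0,0.0625],[0,0,0,0,0,0,0.0625]]'
python3 -m pendant '[[0,0,-0.003,0,0,0,0.0625],[0,0,-0.005,0,0,0,0.0625],[0,0,-0.01,0,0,0,0.0625],[0,0,0,0,0,0,0.0625],[0,0,0,0,0,0,0.0625]]'
```

```text
clock: 34.65
position: [580.8, -191.1, 60.6]
ee_rot: [0.061, 0.998, -0.0, 0.0]
contact_force: [-2.5, -1.5, 6.1]
gripper_width: 63.2
grasp_force: 31.3
clock: 35.15
position: [580.9, -190.8, 78.4]
ee_rot: [0.061, 0.998, 0.0, 0.0]
contact_force: [-0.9, 0.6, -0.8]
gripper_width: 62.5
grasp_force: 31.6
```

```bash
python3 -m pendant '[[0,0,-0.02,0,0,0,0.0625],[0,0,-0.03,0,0,0,0.0625],[0,0,-0.03,0,0,0,0.0625],[0,0,-0.03,0,0,0,0.0625],[0,0,-0.015,0,0,0,0.0625],[0,0,0,0,0,0,0.0625]]'
python3 -m pendant '[[0,0.01,0,0,0,0,0.0625],[0.001,0.02,0,0,0,0,0.0625],[0.0015,0.03,0,0,0,0,0.0625],[0.0015,0.03,0,0,0,0,0.0625],[0.0015,0.03,0,0,0,0,0.0625],[0.0015,0.03,0,0,0,0,0.0625],[0.0015,0.03,0,0,0,0,0.0625],[0.0015,0.03,0,0,0,0,0.0625],[0.0015,0.03,0,0,0,0,0.0625],[0.0015,0.03,0,0,0,0,0.0625],[0.0015,0.03,0,0,0,0,0.0625],[0.0015,0.03,0,0,0,0,0.0625]]'
python3 -m pendant '[[0.0015,0.03,0,0,0,0,0.0625],[0.0005,0.03,0,0,0,0,0.0625],[0,0.02,0,0,0,0,0.0625],[0,0.01,0,0,0,0,0.0625],[0,0.008,0,0,0,0,0.0625],[0,0,0,0,0,0,0.0625],[0,0,0,0,0,0,0.0625],[0,0,0,0,0,0,0.0625]]'
python3 -c "
from h import *
to(614.5,236,33)
snap('wrist','w8')"
```

```text
clock: 35.75
position: [582.0, -191.1, 205.7]
ee_rot: [0.06, 0.998, -0.0, 0.003]
contact_force: [0.5, 0.3, -2.9]
gripper_width: 62.9
grasp_force: 31.7
clock: 36.95
position: [603.5, 140.2, 200.6]
ee_rot: [0.061, 0.998, -0.001, -0.002]
contact_force: [0.8, -0.3, -0.1]
gripper_width: 62.9
grasp_force: 31.7
clock: 37.75
position: [614.6, 235.1, 203.2]
ee_rot: [0.061, 0.998, -0.0, -0.0]
contact_force: [0.9, 0.5, -0.8]
gripper_width: 62.9
grasp_force: 31.7
 tool delta mm [  0.2   0.9 170.2] yaw -7.01 pos [614.6 235.1 203.2] w 62.9 f 31.7 t 37.75
```

View pics/w8.png

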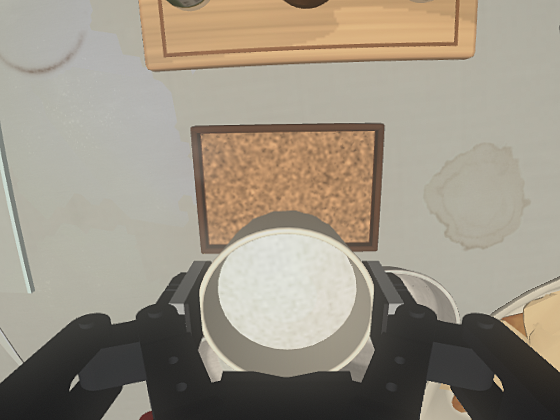

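The tray is seen whole, with outer rim corners (191,127), (384,124), (378,251), (203,252).

```bash
python3 -c "
from h import *
W=ld('w8');w=np.array([atz(W,*u,16)[:2] for u in((191,127),(384,124),(378,251),(203,252))]);print(w.round(1),w.mean(0),[np.linalg.norm(w[i]-w[i-1]).round(1) for i in range(4)])
to(*w.mean(0),33)"
```

```text
[[548.3 159.6]
 [566.1 326.4]
 [684.2 315.1]
 [664.8 148.4]] [615.86711445 237.36631286] [np.float64(117.1), np.float64(167.7), np.float64(118.6), np.float64(167.8)]
 tool delta mm [ -0.9   2.3 170.3] yaw -7.02 pos [614.7 235.2 203.3] w 62.7 f 31.7 t 37.8
```

```bash
python3 -m pendant '[[-0.0005,0.002,0.02,0,0,0,0.0625],[0,0,0.03,0,0,0,0.0625],[0,0,0.03,0,0,0,0.0625],[0,0,0.03,0,0,0,0.0625],[0,0,0.025,0,0,0,0.0625],[0,0,0.015,0,0,0,0.0625],[0,0,0.008,0,0,0,0.0625],[0,0,0,0,0,0,0.0625],[0,0,0,0,0,0,0.0625],[0,0,0,0,0,0,0.0625]]'
python3 -c "
from h import *
to(615.5,237,32.6)"
```

```text
clock: 38.8
position: [616.3, 238.5, 46.6]
ee_rot: [0.06, 0.998, 0.001, 0.001]
contact_force: [0.4, -0.4, -1.0]
gripper_width: 63.1
grasp_force: 31.7
 tool delta mm [ 0.6 -1.7 14. ] yaw -6.93 pos [616.3 238.5  46.6] w 63.1 f 31.7 t 38.8
```

```bash
python3 -m pendant '[[0,-0.001,0.006,0,0,0,0.0625],[0,0,0.005,0,0,0,0.0625],[0,0,0.002,0,0,0,0.0625],[0,0,0,0,0,0,0.0625],[0,0,0,0,0,0,0.0625]]'
python3 -m pendant '[[0,0,0.001,0,0,0,0.0625],[0,0,0,0,0,0,0.0625],[0,0,0,0,0,0,0.0625]]'
```

```text
clock: 39.3
position: [615.0, 237.0, 32.7]
ee_rot: [0.06, 0.998, -0.0, -0.0]
contact_force: [-2.4, 0.2, 5.3]
gripper_width: 63.3
grasp_force: 32.0
clock: 39.6
position: [615.0, 236.9, 32.7]
ee_rot: [0.06, 0.998, -0.0, -0.0]
contact_force: [-5.7, -1.3, 9.0]
gripper_width: 62.6
grasp_force: 32.3
```

```bash
python3 -m pendant '[[0,0,0,0,0,0,0.08],[0,0,0,0,0,0,0.08],[0,0,0,0,0,0,0.08],[0,0,0,0,0,0,0.08],[0,0,-0.01,0,0,0,0.08],[0,0,-0.03,0,0,0,0.08],[0,0,-0.04,0,0,0,0.08],[0,0,-0.04,0,0,0,0.08],[0,0,-0.04,0,0,0,0.05],[0,0,-0.02,0,0,0,0.05],[0,0,0,0,0,0,0.05]]'
python3 -m pendant '[[0.002,-0.02,0,0,0,0,0.05],[0.003,-0.03,0,0,0,0,0.05],[0.003,-0.03,0,0,0,0,0.05],[0.003,-0.03,0,0,0,0,0.05],[0.003,-0.03,0,0,0,0,0.05],[0.003,-0.03,0,0,0,0,0.05],[0.003,-0.03,0,0,0,0,0.05],[0.003,-0.02,0,0,0,0,0.05],[0.0015,-0.009,0,0,0,0,0.05],[0,0,0,0,0,0,0.05],[0,0,0,0,0,0,0.05],[0,0,0,0,0,0,0.05]]'
python3 -c "
from h import *
to(563.2,12.5,117.5)"
```

```text
clock: 40.7
position: [617.1, 237.9, 216.5]
ee_rot: [0.06, 0.998, 0.003, 0.004]
contact_force: [-0.1, -0.4, 0.7]
gripper_width: 50.2
grasp_force: 0.0
clock: 41.9
position: [563.5, 13.6, 210.8]
ee_rot: [0.06, 0.998, 0.0, -0.0]
contact_force: [-0.2, -0.4, -0.3]
gripper_width: 49.8
grasp_force: 0.0
 tool delta mm [ 0.2 -1.2 93.3] yaw -6.89 pos [563.5  13.6 210.8] w 49.8 f 0.0 t 41.9
```

```bash
python3 -m pendant '[[0,-0.001,0.03,0,0,0,0.05],[0,0,0.03,0,0,0,0.05],[0,0,0.02,0,0,0,0.05],[0,0,0.01,0,0,0,0.05],[0,0,0.003,0,0,0,0.05],[0,0,0,0,0,0,0.05],[0,0,0,0,0,0,0.005],[0,0,0,0,0,0,0.005],[0,0,0,0,0,0,0.005],[0,0,0,0,0,0,0.005],[0,0,0,0,0,0,0.005],[0,0,0,0,0,0,0.005]]'
python3 -m pendant '[[0,0,0,0,0,0,0.005],[0,-0.006,0,0,0,0,0.005],[0,-0.014,0,0,0,0,0.005],[0,-0.018,0,0,0,0,0.005],[0,-0.018,0,0,0,0,0.005],[0,-0.018,0,0,0,0,0.005],[0,-0.018,0,0,0,0,0.005],[0,-0.018,0,0,0,0,0.005],[0,-0.018,0,0,0,0,0.005],[0,-0.01,0,0,0,0,0.005],[0,-0.004,0,0,0,0,0.005],[0,0,0,0,0,0,0.005]]'
python3 -c "
from h import *
p=np.array([541.3,-161.5])+np.array([.122,.9925])*30
to(*p,117.5)"
```

```text
clock: 43.1
position: [563.7, 11.9, 119.2]
ee_rot: [0.06, 0.998, 0.0, 0.001]
contact_force: [-1.5, 1.3, 6.4]
gripper_width: 12.7
grasp_force: 60.6
clock: 44.3
position: [546.3, -130.3, 119.2]
ee_rot: [0.061, 0.998, -0.0, 0.001]
contact_force: [-1.1, -1.6, 6.2]
gripper_width: 12.7
grasp_force: 60.6
 tool delta mm [ 1.1 -1.6  1.7] yaw -6.98 pos [ 546.3 -130.3  119.2] w 12.7 f 60.6 t 44.3
```

```bash
python3 -m pendant '[[0,-0.001,0,0,0,0,0.005],[0,-0.001,0,0,0,0,0.005],[0,0,0,0,0,0,0.005],[0,0,0,0,0,0,0.005]]'
python3 -m pendant '[[0,-0.001,0,0,0,0,0.005],[0,0,0,0,0,0,0.005],[0,0,0,0,0,0,0.005]]'
python3 -m pendant '[[0,-0.001,0,0,0,0,0.005],[0,0,0,0,0,0,0.005],[0,0,0,0,0,0,0.005]]'
```

```text
clock: 44.7
position: [546.3, -130.6, 119.2]
ee_rot: [0.06, 0.998, 0.0, 0.001]
contact_force: [-1.9, 4.1, 6.2]
gripper_width: 12.9
grasp_force: 60.8
clock: 45.0
position: [546.2, -130.7, 119.2]
ee_rot: [0.06, 0.998, 0.001, 0.001]
contact_force: [-1.9, 8.7, 8.3]
gripper_width: 12.5
grasp_force: 60.9
clock: 45.3
position: [546.2, -130.8, 119.2]
ee_rot: [0.06, 0.998, 0.002, 0.001]
contact_force: [-1.4, 11.5, 8.6]
gripper_width: 12.9
grasp_force: 61.0
```

```bash
python3 -m pendant '[[0,0.002,0,0,0,0,0.005],[0,0,0,0,0,0,0.04],[0,0,0,0,0,0,0.04],[0,0,0,0,0,0,0.04],[0,0,0,0,0,0,0.04],[0,0,-0.01,0,0,0,0.04],[0,0,-0.03,0,0,0,0.04],[0,0,-0.04,0,0,0,0.065],[0,0,-0.04,0,0,0,0.065],[0,0,-0.01,0,0,0,0.065],[0,0,0,0,0,0,0.065]]'
python3 -m pendant '[[0.01,0.02,0,0,0,0,0.065],[0.0145,0.029,0,0,0,0,0.065],[0.0145,0.029,0,0,0,0,0.065],[0.0145,0.029,0,0,0,0,0.065],[0.0145,0.029,0,0,0,0,0.065],[0.0145,0.029,0,0,0,0,0.065],[0.0145,0.029,0,0,0,0,0.065],[0.0145,0.029,0,0,0,0,0.065],[0.0145,0.029,0,0,0,0,0.065],[0.0145,0.029,0,0,0,0,0.065],[0.007,0.014,0,0,0,0,0.065],[0,0,0,0,0,0,0.065]]'
python3 -m pendant '[[0,0,0,0,0,0,0.065],[0,0,0,0,0,0,0.065]]'
python3 -c "
from h import *
to(434.9,178.2,108.7)
snap('wrist','w9');snap('side','d9');snap('scene','s9');crop('d9',200,140,200,150,4,'c9')"
```

```text
clock: 46.4
position: [546.6, -131.3, 250.8]
ee_rot: [0.061, 0.998, 0.0, 0.003]
contact_force: [1.0, -0.9, -0.9]
gripper_width: 64.8
grasp_force: 0.0
clock: 47.6
position: [433.7, 180.4, 246.4]
ee_rot: [0.059, 0.998, -0.001, -0.001]
contact_force: [-1.3, 0.0, 0.3]
gripper_width: 65.1
grasp_force: 0.0
clock: 47.8
position: [434.8, 178.6, 247.3]
ee_rot: [0.061, 0.998, -0.001, -0.001]
contact_force: [0.1, -0.9, -0.7]
gripper_width: 64.6
grasp_force: 0.0
 tool delta mm [ -0.3  -0.2 138.6] yaw -7.0 pos [434.8 178.6 247.3] w 64.6 f 0.0 t 47.8
```

View pics/c9.png

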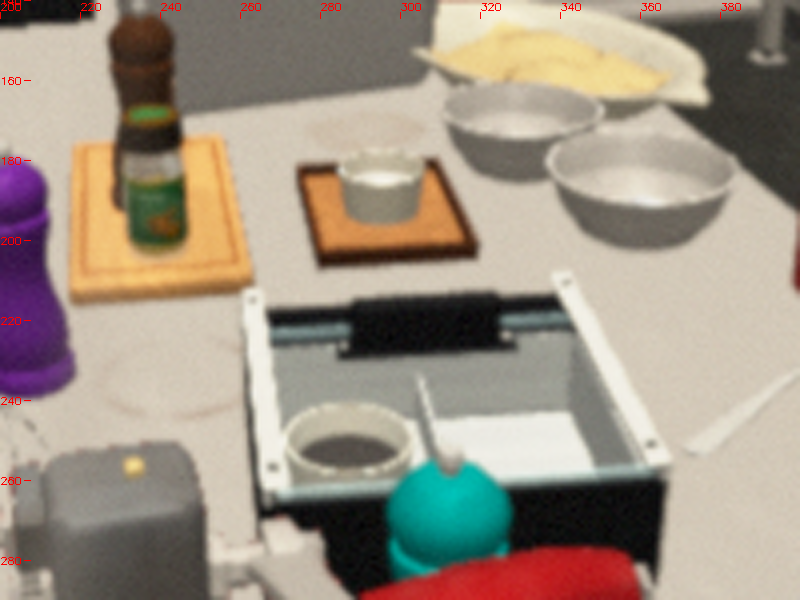

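The salt is centred on the tray (295,185), the cover is shut, and pepper is in place. Now I fetch the black jar.

```bash
python3 -m pendant '[[0,0,0.03,0,0,0,0.065],[0,0,0.035,0,0,0,0.065],[0,0,0.03,0,0,0,0.065],[0,0,0.02,0,0,0,0.065],[0,0,0.015,0,0,0,0.065],[0,0,0.008,0,0,0,0.065],[0,0,0,0,0,0,0.065],[0,0,0,0,0,0,0.065]]'
python3 -c "
from h import *
to(434.9,178.2,108.7)"
```

```text
clock: 48.75
position: [435.5, 179.6, 110.6]
ee_rot: [0.061, 0.998, 0.0, 0.0]
contact_force: [0.9, 0.1, -0.3]
gripper_width: 65.0
grasp_force: 0.0
 tool delta mm [ 0.5 -1.4  1.9] yaw -6.95 pos [435.5 179.6 110.6] w 65.0 f 0.0 t 48.75
```

```bash
python3 -m pendant '[[0.0005,-0.0014,0.0019,0,0,0,0.065],[0,0,0,0,0,0,0.065],[0,0,0,0,0,0,0.035],[0,0,0,0,0,0,0.035],[0,0,0,0,0,0,0.035],[0,0,0,0,0,0,0.035],[0,0,0,0,0,0,0.035],[0,0,0,0,0,0,0.035]]'
python3 -c "
from h import *
to(434.9,178.2,108.7,'regrasp black')"
python3 -m pendant '[[0,0,-0.01,0,0,0,0.035],[0,0,-0.03,0,0,0,0.035],[0,0,-0.04,0,0,0,0.035],[0,0,-0.04,0,0,0,0.035],[0,0,-0.04,0,0,0,0.035],[0,0,-0.02,0,0,0,0.035],[0,0,0,0,0,0,0.035]]'
python3 -m pendant '[[-0.004,-0.012,0,0,0,0,0.035],[-0.008,-0.024,0,0,0,0,0.035],[-0.011,-0.033,0,0,0,0,0.035],[-0.011,-0.033,0,0,0,0,0.035],[-0.011,-0.033,0,0,0,0,0.035],[-0.008,-0.023,0,0,0,0,0.035],[-0.004,-0.012,0,0,0,0,0.035],[0,0,0.02,0,0,0,0.035],[0,0,0.035,0,0,0,0.035],[0,0,0.035,0,0,0,0.035],[0,0,0.035,0,0,0,0.035],[0,0,0.03,0,0,0,0.035]]'
python3 -m pendant '[[0,0,0.01,0,0,0,0.035],[0,0,0,0,0,0,0.035],[0,0,0,0,0,0,0.035],[0,0,0,0,0,0,0.035]]'
python3 -c "
from h import *
to(471.7,3.1,90.7)"
```

```text
clock: 49.55
position: [434.7, 178.4, 108.8]
ee_rot: [0.06, 0.998, 0.0, 0.001]
contact_force: [-0.4, 0.6, 5.1]
gripper_width: 42.8
grasp_force: 60.6
regrasp black tool delta mm [-0.2 -0.2  0.1] yaw -6.92 pos [434.7 178.4 108.8] w 42.8 f 60.6 t 49.55
clock: 50.25
position: [435.3, 178.8, 291.5]
ee_rot: [0.06, 0.998, 0.002, 0.003]
contact_force: [0.1, -0.1, -1.6]
gripper_width: 42.7
grasp_force: 61.1
clock: 51.45
position: [468.6, 2.0, 130.4]
ee_rot: [0.061, 0.998, -0.0, -0.002]
contact_force: [0.5, -0.6, -1.2]
gripper_width: 42.9
grasp_force: 61.1
clock: 51.85
position: [471.4, 2.8, 124.6]
ee_rot: [0.06, 0.998, 0.001, 0.002]
contact_force: [-0.0, 0.5, -1.9]
gripper_width: 42.7
grasp_force: 61.1
 tool delta mm [-0.1  0.3 33.9] yaw -6.92 pos [471.4   2.8 124.6] w 42.7 f 61.1 t 51.85
```

```bash
python3 -m pendant '[[0,0,0.015,0,0,0,0.035],[0,0,0.01,0,0,0,0.035],[0,0,0.006,0,0,0,0.035],[0,0,0.002,0,0,0,0.035],[0,0,0,0,0,0,0.035],[0,0,0,0,0,0,0.035],[0,0,0,0,0,0,0.035]]'
python3 -c "
from h import *
to(471.7,3.1,90.7)"
```

```text
clock: 52.55
position: [470.6, 2.4, 90.8]
ee_rot: [0.06, 0.998, -0.0, 0.0]
contact_force: [-1.7, 0.0, 6.2]
gripper_width: 42.8
grasp_force: 61.6
 tool delta mm [-1.   0.8  0.1] yaw -6.92 pos [470.6   2.4  90.8] w 42.8 f 61.6 t 52.55
```

```bash
python3 -m pendant '[[0,0,-0.003,0,0,0,0.035],[-0.001,0.0008,0,0,0,0,0.035],[0,0,0.003,0,0,0,0.035],[0,0,0,0,0,0,0.035],[0,0,0,0,0,0,0.035]]'
python3 -c "
from h import *
to(471.7,3.1,90.7)"
```

```text
clock: 53.05
position: [472.4, 3.5, 90.8]
ee_rot: [0.06, 0.998, 0.0, 0.001]
contact_force: [-0.5, 0.3, 5.9]
gripper_width: 42.7
grasp_force: 61.8
 tool delta mm [ 0.6 -0.4  0.1] yaw -6.9 pos [472.4   3.5  90.8] w 42.7 f 61.8 t 53.05
```

```bash
python3 -m pendant '[[0,0,0,0,0,0,0.065],[0,0,0,0,0,0,0.065],[0,0,0,0,0,0,0.065],[0,0,0,0,0,0,0.065],[0,0,-0.01,0,0,0,0.065],[0,0,-0.03,0,0,0,0.065],[0,0,-0.04,0,0,0,0.07],[0,0,-0.04,0,0,0,0.07],[0,0,-0.03,0,0,0,0.07],[0,0,0,0,0,0,0.07]]'
python3 -m pendant '[[0.006,0.02,0,0,0,0,0.07],[0.007,0.031,0,0,0,0,0.07],[0.007,0.031,0,0,0,0,0.07],[0.007,0.031,0,0,0,0,0.07],[0.007,0.031,0,0,0,0,0.07],[0.007,0.031,0,0,0,0,0.07],[0.007,0.031,0,0,0,0,0.07],[0.006,0.03,0,0,0,0,0.07],[0.006,0.025,0,0,0,0,0.07],[0,0,0,0,0,0,0.07],[0,0,0,0,0,0,0.07],[0,0,0,0,0,0,0.07]]'
python3 -c "
from h import *
to(443.7,269.4,150.7)"
```

```text
clock: 54.05
position: [473.9, 3.6, 245.7]
ee_rot: [0.06, 0.998, 0.002, 0.006]
contact_force: [0.1, 0.7, -0.8]
gripper_width: 69.8
grasp_force: 0.0
clock: 55.25
position: [443.2, 268.6, 239.9]
ee_rot: [0.061, 0.998, -0.0, -0.0]
contact_force: [0.7, -0.3, 0.4]
gripper_width: 70.3
grasp_force: 0.0
 tool delta mm [-0.5  0.9 89.2] yaw -6.98 pos [443.2 268.6 239.9] w 70.3 f 0.0 t 55.25
```

```bash
python3 -m pendant '[[0,0.0005,0.02,0,0,0,0.07],[0,0,0.025,0,0,0,0.07],[0,0,0.02,0,0,0,0.07],[0,0,0.015,0,0,0,0.07],[0,0,0.007,0,0,0,0.07],[0,0,0,0,0,0,0.07],[0,0,0,0,0,0,0.07]]'
python3 -c "
from h import *
to(443.7,269.4,150.7)"
```

```text
clock: 55.95
position: [444.0, 269.9, 153.9]
ee_rot: [0.061, 0.998, 0.0, 0.0]
contact_force: [0.8, -0.3, 0.7]
gripper_width: 69.6
grasp_force: 0.0
 tool delta mm [ 0.2 -0.5  3.2] yaw -6.97 pos [444.  269.9 153.9] w 69.6 f 0.0 t 55.95
```

```bash
python3 -m pendant '[[0,-0.0005,0.0032,0,0,0,0.07],[0,0,0,0,0,0,0.07],[0,0,0,0,0,0,0.04],[0,0,0,0,0,0,0.04],[0,0,0,0,0,0,0.04],[0,0,0,0,0,0,0.04],[0,0,0,0,0,0,0.04],[0,0,0,0,0,0,0.04]]'
python3 -c "
from h import *
to(443.7,269.4,150.7,'regrasp mill')"
python3 -m pendant '[[0,0,-0.01,0,0,0,0.04],[0,0,-0.03,0,0,0,0.04],[0,0,-0.04,0,0,0,0.04],[0,0,-0.04,0,0,0,0.04],[0,0,-0.03,0,0,0,0.04],[0,0,-0.02,0,0,0,0.04],[0,0,0,0,0,0,0.04]]'
python3 -m pendant '[[-0.008,-0.013,0,0,0,0,0.04],[-0.016,-0.026,0,0,0,0,0.04],[-0.018,-0.03,0,0,0,0,0.04],[-0.018,-0.03,0,0,0,0,0.04],[-0.018,-0.03,0,0,0,0,0.04],[-0.018,-0.03,0,0,0,0,0.04],[-0.018,-0.03,0,0,0,0,0.04],[-0.018,-0.03,0,0,0,0,0.04],[-0.014,-0.024,0,0,0,0,0.04],[-0.009,-0.014,0,0,0,0,0.04],[0,0,0,0,0,0,0.04],[0,0,0,0,0,0,0.04]]'
python3 -c "
from h import *
to(567.1,-4.1,132.7)"
```

```text
clock: 56.75
position: [443.9, 269.9, 150.9]
ee_rot: [0.06, 0.998, 0.001, 0.001]
contact_force: [-1.0, 0.5, 5.8]
gripper_width: 46.0
grasp_force: 61.1
regrasp mill tool delta mm [ 0.1 -0.5  0.2] yaw -6.91 pos [443.9 269.9 150.9] w 46.0 f 61.1 t 56.75
clock: 57.45
position: [444.1, 270.1, 322.8]
ee_rot: [0.061, 0.998, 0.002, 0.002]
contact_force: [0.0, 0.1, -2.7]
gripper_width: 45.9
grasp_force: 62.2
clock: 58.65
position: [565.3, -5.0, 317.7]
ee_rot: [0.061, 0.998, -0.0, -0.002]
contact_force: [-0.2, 0.8, -2.2]
gripper_width: 45.8
grasp_force: 62.2
 tool delta mm [ -2.4   1.3 185. ] yaw -7.03 pos [565.3  -5.  317.7] w 45.8 f 62.2 t 58.65
```

```bash
python3 -m pendant '[[-0.001,0.001,0.03,0,0,0,0.04],[0,0,0.035,0,0,0,0.04],[0,0,0.035,0,0,0,0.04],[0,0,0.03,0,0,0,0.04],[0,0,0.02,0,0,0,0.04],[0,0,0.01,0,0,0,0.04],[0,0,0,0,0,0,0.04],[0,0,0,0,0,0,0.04],[0,0,0,0,0,0,0.04]]'
python3 -c "
from h import *
to(567.1,-4.1,132.9)"
```

```text
clock: 59.55
position: [568.2, -3.2, 161.4]
ee_rot: [0.06, 0.998, 0.0, 0.001]
contact_force: [-0.5, -0.2, -2.2]
gripper_width: 45.7
grasp_force: 62.2
 tool delta mm [ 1.1 -1.1 28.5] yaw -6.91 pos [568.2  -3.2 161.4] w 45.7 f 62.2 t 59.55
```

```bash
python3 -m pendant '[[0.0005,-0.0005,0.012,0,0,0,0.04],[0,0,0.008,0,0,0,0.04],[0,0,0.005,0,0,0,0.04],[0,0,0,0,0,0,0.04],[0,0,0,0,0,0,0.04],[0,0,0,0,0,0,0.04]]'
python3 -c "
from h import *
to(567.1,-4.1,132.9)"
```

```text
clock: 60.15
position: [567.0, -3.9, 135.2]
ee_rot: [0.061, 0.998, 0.0, 0.0]
contact_force: [-0.9, 0.8, -1.9]
gripper_width: 46.0
grasp_force: 62.2
 tool delta mm [-0.1 -0.2  2.3] yaw -6.94 pos [567.   -3.9 135.2] w 46.0 f 62.2 t 60.15
```

```bash
python3 -m pendant '[[0,0,0.0015,0,0,0,0.04],[0,0,0.001,0,0,0,0.04],[0,0,0,0,0,0,0.04],[0,0,0,0,0,0,0.04],[0,0,0,0,0,0,0.04]]'
python3 -c "
from h import *
to(567.1,-4.1,132.7)"
python3 -m pendant '[[0,0,0,0,0,0,0.07],[0,0,0,0,0,0,0.07],[0,0,0,0,0,0,0.07],[0,0,0,0,0,0,0.07],[0,0,-0.01,0,0,0,0.07],[0,0,-0.03,0,0,0,0.07],[0,0,-0.04,0,0,0,0.07],[0,0,-0.03,0,0,0,0.065],[0,0,0,0,0,0,0.065]]'
python3 -m pendant '[[0.01,0.02,0,0,0,0,0.065],[0.015,0.033,0,0,0,0,0.065],[0.015,0.033,0,0,0,0,0.065],[0.015,0.033,0,0,0,0,0.065],[0.015,0.033,0,0,0,0,0.065],[0.015,0.033,0,0,0,0,0.065],[0.015,0.033,0,0,0,0,0.065],[0.015,0.033,0,0,0,0,0.065],[0.015,0.033,0,0,0,0,0.065],[0.015,0.033,0,0,0,0,0.065],[0.015,0.033,0,0,0,0,0.065],[0,0,0,0,0,0,0.065]]'
python3 -m pendant '[[0,0,0,0,0,0,0.065],[0,0,0,0,0,0,0.065]]'
python3 -c "
from h import *
to(450.5,362.8,107)"
```

```text
clock: 60.65
position: [567.1, -3.9, 132.9]
ee_rot: [0.06, 0.998, 0.0, 0.001]
contact_force: [0.4, -0.5, 1.3]
gripper_width: 45.7
grasp_force: 62.5
 tool delta mm [-0.  -0.2  0.2] yaw -6.93 pos [567.1  -3.9 132.9] w 45.7 f 62.5 t 60.65
clock: 61.55
position: [569.5, -3.7, 248.7]
ee_rot: [0.06, 0.998, 0.001, 0.006]
contact_force: [0.4, -0.1, 0.4]
gripper_width: 65.5
grasp_force: 0.0
clock: 62.75
position: [449.1, 366.1, 241.9]
ee_rot: [0.058, 0.998, 0.0, -0.0]
contact_force: [0.5, 0.4, -0.2]
gripper_width: 65.0
grasp_force: 0.0
clock: 62.95
position: [450.3, 362.0, 242.3]
ee_rot: [0.061, 0.998, -0.0, -0.0]
contact_force: [0.6, 0.6, 0.6]
gripper_width: 64.8
grasp_force: 0.0
 tool delta mm [ -0.2   0.9 135.3] yaw -6.98 pos [450.3 362.  242.3] w 64.8 f 0.0 t 62.95
```

```bash
python3 -m pendant '[[0,0.0005,0.03,0,0,0,0.065],[0,0,0.035,0,0,0,0.065],[0,0,0.03,0,0,0,0.065],[0,0,0.02,0,0,0,0.065],[0,0,0.012,0,0,0,0.065],[0,0,0.006,0,0,0,0.065],[0,0,0,0,0,0,0.065],[0,0,0,0,0,0,0.065]]'
python3 -c "
from h import *
to(450.5,362.8,107)"
```

```text
clock: 63.75
position: [451.0, 363.7, 110.5]
ee_rot: [0.061, 0.998, 0.001, 0.001]
contact_force: [-0.4, 0.7, 0.4]
gripper_width: 64.9
grasp_force: 0.0
 tool delta mm [ 0.3 -1.   3.5] yaw -6.95 pos [451.  363.7 110.5] w 64.9 f 0.0 t 63.75
```

```bash
python3 -m pendant '[[0,-0.001,0.0033,0,0,0,0.065],[0,0,0,0,0,0,0.065],[0,0,0,0,0,0,0.035],[0,0,0,0,0,0,0.035],[0,0,0,0,0,0,0.035],[0,0,0,0,0,0,0.035],[0,0,0,0,0,0,0.035],[0,0,0,0,0,0,0.035]]'
python3 -c "
from h import *
to(450.5,362.8,107,'regrasp red')"
python3 -m pendant '[[0,0,-0.01,0,0,0,0.035],[0,0,-0.03,0,0,0,0.035],[0,0,-0.04,0,0,0,0.035],[0,0,-0.04,0,0,0,0.035],[0,0,-0.04,0,0,0,0.035],[0,0,-0.02,0,0,0,0.035],[0,0,0,0,0,0,0.035]]'
python3 -m pendant '[[-0.01,-0.0145,0,0,0,0,0.035],[-0.02,-0.029,0,0,0,0,0.035],[-0.023,-0.034,0,0,0,0,0.035],[-0.023,-0.034,0,0,0,0,0.035],[-0.023,-0.034,0,0,0,0,0.035],[-0.023,-0.034,0,0,0,0,0.035],[-0.023,-0.034,0,0,0,0,0.035],[-0.023,-0.034,0,0,0,0,0.035],[-0.023,-0.034,0,0,0,0,0.035],[-0.02,-0.029,0,0,0,0,0.035],[-0.016,-0.023,0,0,0,0,0.035],[-0.01,-0.0145,0,0,0,0,0.035]]'
python3 -m pendant '[[0,0,0,0,0,0,0.035],[0,0,0,0,0,0,0.035],[0,0,0,0,0,0,0.035]]'
python3 -c "
from h import *
to(645,-11.4,89.5)"
```

```text
clock: 64.55
position: [450.6, 362.8, 106.7]
ee_rot: [0.06, 0.998, 0.001, 0.0]
contact_force: [-0.3, 0.8, 3.7]
gripper_width: 43.3
grasp_force: 61.0
regrasp red tool delta mm [ 0.1  0.  -0.3] yaw -6.93 pos [450.6 362.8 106.7] w 43.3 f 61.0 t 64.55
clock: 65.25
position: [450.9, 363.0, 289.7]
ee_rot: [0.061, 0.998, 0.003, 0.002]
contact_force: [-0.3, 0.3, -0.1]
gripper_width: 43.0
grasp_force: 61.1
clock: 66.45
position: [642.8, -14.6, 283.2]
ee_rot: [0.062, 0.998, -0.0, -0.003]
contact_force: [0.7, -0.3, -1.3]
gripper_width: 42.9
grasp_force: 61.1
clock: 66.75
position: [642.8, -11.0, 285.7]
ee_rot: [0.06, 0.998, 0.0, -0.001]
contact_force: [-0.7, 0.1, -0.4]
gripper_width: 43.1
grasp_force: 61.2
 tool delta mm [ -2.5  -0.2 196.2] yaw -6.89 pos [642.8 -11.  285.7] w 43.1 f 61.2 t 66.75
```

```bash
python3 -m pendant '[[-0.001,0,0.02,0,0,0,0.035],[0,0,0.035,0,0,0,0.035],[0,0,0.035,0,0,0,0.035],[0,0,0.035,0,0,0,0.035],[0,0,0.025,0,0,0,0.035],[0,0,0.015,0,0,0,0.035],[0,0,0.008,0,0,0,0.035],[0,0,0,0,0,0,0.035],[0,0,0,0,0,0,0.035],[0,0,0,0,0,0,0.035]]'
python3 -c "
from h import *
to(645,-11.4,88.8)"
```

```text
clock: 67.75
position: [645.1, -11.5, 114.6]
ee_rot: [0.06, 0.998, 0.0, 0.001]
contact_force: [0.1, 0.2, -1.3]
gripper_width: 43.5
grasp_force: 61.2
 tool delta mm [ 0.2  0.1 25.8] yaw -6.91 pos [645.1 -11.5 114.6] w 43.5 f 61.2 t 67.75
```

```bash
python3 -m pendant '[[0,0,0.012,0,0,0,0.035],[0,0,0.008,0,0,0,0.035],[0,0,0.0035,0,0,0,0.035],[0,0,0.0015,0,0,0,0.035],[0,0,0,0,0,0,0.035],[0,0,0,0,0,0,0.035],[0,0,0,0,0,0,0.035]]'
python3 -c "
from h import *
to(645,-11.4,88.8)"
```

```text
clock: 68.45
position: [644.0, -12.1, 88.8]
ee_rot: [0.06, 0.998, -0.0, -0.0]
contact_force: [-3.0, -0.1, 4.7]
gripper_width: 43.2
grasp_force: 61.8
 tool delta mm [-0.9  0.8  0. ] yaw -6.94 pos [644.  -12.1  88.8] w 43.2 f 61.8 t 68.45
```

```bash
python3 -m pendant '[[0,0,-0.002,0,0,0,0.035],[-0.0006,0.0006,0,0,0,0,0.035],[0,0,0.002,0,0,0,0.035],[0,0,0,0,0,0,0.035],[0,0,0,0,0,0,0.035]]'
python3 -m pendant '[[0,0,0,0,0,0,0.065],[0,0,0,0,0,0,0.065],[0,0,0,0,0,0,0.065],[0,0,0,0,0,0,0.065],[0,0,-0.01,0,0,0,0.065],[0,0,-0.03,0,0,0,0.065],[0,0,-0.04,0,0,0,0.065],[0,0,-0.04,0,0,0,0.065],[0,0,-0.04,0,0,0,0.065],[0,0,-0.04,0,0,0,0.065],[0,0,-0.04,0,0,0,0.065],[0,0,-0.02,0,0,0,0.065]]'
python3 -m pendant '[[0.02,-0.03,0,0,0,0,0.065],[0.03,-0.02,0,0,0,0,0.065],[0.03,-0.02,0,0,0,0,0.065],[0,0,0,0,0,0,0.065],[0,0,0,0,0,0,0.065]]'
python3 -c "
from h import *
to(0,0,0)
snap('wrist','w10');snap('side','d10');snap('scene','s10');
a=cv2.imread('pics/d10.png')[140:290,190:390];b=cv2.imread('pics/w10.png')
a=cv2.resize(a,(560,420));cv2.imwrite('pics/c10.png',cv2.resize(np.hstack([a,b]),(800,300)))"
```

```text
clock: 68.95
position: [645.7, -11.3, 88.7]
ee_rot: [0.06, 0.998, 0.0, 0.001]
contact_force: [-0.8, 0.5, 3.8]
gripper_width: 43.0
grasp_force: 61.6
clock: 70.15
position: [645.7, -11.7, 354.0]
ee_rot: [0.061, 0.998, 0.0, 0.004]
contact_force: [0.3, -0.3, 1.3]
gripper_width: 65.1
grasp_force: 0.0
clock: 70.65
position: [556.7, -71.6, 349.6]
ee_rot: [0.061, 0.998, 0.0, 0.001]
contact_force: [1.2, 0.4, 1.0]
gripper_width: 65.0
grasp_force: 0.0
 tool delta mm [562.2   3.2 348.2] yaw -6.98 pos [556.7 -71.6 349.6] w 65.0 f 0.0 t 70.65
```

View pics/c10.png

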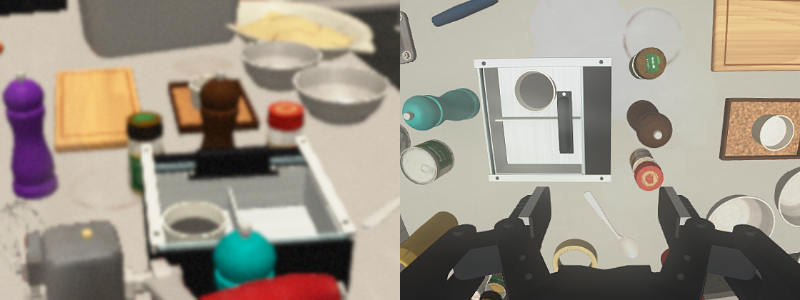

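All three stand upright in their old places, the cover is shut, the salt is on the tray and the pepper is in its bay. Next, a numeric check of the tops against the first side picture.

```bash
python3 -c "
from h import *
a=cv2.imread('pics/side0.png');b=cv2.imread('pics/d10.png')
for n,(x,y,w,h) in dict(red=(322,188,21,22),mill=(289,178,21,30),black=(252,195,19,26),rib=(284,212,44,18)).items():
  t=a[y:y+h,x:x+w];r=cv2.matchTemplate(b[y-10:y+h+10,x-10:x+w+10],t,cv2.TM_CCOEFF_NORMED);_,v,_,l=cv2.minMaxLoc(r);print(n,l[0]-10,l[1]-10,round(v,3))"
```

```text
red 0 0 0.984
mill 0 0 0.94
black 0 0 0.982
rib 1 1 0.955
```

```bash
python3 -c "
from bench import arm
print(arm.job_done())"
```

```text
the job is handed in; nothing more can be done
None
```

The job is handed in: the salt pot stands in the middle of the tray, the cover is shut, the pepper is in its bay, and both jars and the mill stand upright where they were, to about 1 mm; I viewed 16 pictures, two over your limit of 14.

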